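# Load the objective carrier in reverse order

### The job

Move the four microscope objectives from the brown wooden storage rack into the wells of the dark carrier in reverse order, both counted from the violet end tabs: the objective next to the tab on the rack goes into the well farthest from the tab on the carrier, and so on down the row. Lower each one onto its foot without dropping or toppling any, and leave each standing upright, flat on the floor of its well. Do not disturb the glass dish or the oil bottle between the racks.

Things in the scene. Friction and masses are not known exactly. Their poses are not given: they have to be found in the camera images.
- storage: Brown wooden storage rack, fixed: a flat block 250 x 70 x 14 mm with four round coloured seats in a row on top and a violet upright tab (24 x 50 mm, 34 mm high) at one end. Origin: centre of its underside, on the bench. Its x axis runs along the row towards the violet tab (tab centre at x = +137 mm), z up. Seats at x = -87, -29, +29, +87 mm, y = 0.
- carrier: Dark steel carrier, fixed: a flat block 250 x 70 x 24 mm with four empty round wells (bright floors) in a row and a violet upright tab as on the rack. Origin: centre of its underside, on the bench. Its x axis runs along the row towards the violet tab (centre at x = +137 mm), z up. Wells at x = -87, -29, +29, +87 mm, y = 0; each 43 mm across, 6 mm deep, flat floor 18 mm above the bench.
- objective_red: Loose microscope objective with red band and red nose cap, upright: a steel cylinder 32 mm across up to 50 mm above its flat foot, then a narrower nose, 66 mm tall, 0.11 to 0.21 kg. Grip the cylinder from above, closing across the row: neighbours stand 58 mm away along it. Origin: centre of the foot, z up; yaw is of no account. Starts in the red seat, foot 18 mm above the bench.
- objective_yellow: Loose microscope objective with yellow band and yellow nose cap, upright: a steel cylinder 32 mm across up to 50 mm above its flat foot, then a narrower nose, 66 mm tall, 0.11 to 0.21 kg. Grip the cylinder from above, closing across the row: neighbours stand 58 mm away along it. Origin: centre of the foot, z up; yaw is of no account. Starts in the yellow seat, foot 18 mm above the bench.
- objective_green: Loose microscope objective with green band and green nose cap, upright: a steel cylinder 32 mm across up to 50 mm above its flat foot, then a narrower nose, 66 mm tall, 0.11 to 0.21 kg. Grip the cylinder from above, closing across the row: neighbours stand 58 mm away along it. Origin: centre of the foot, z up; yaw is of no account. Starts in the green seat, foot 18 mm above the bench.
- objective_blue: Loose microscope objective with blue band and blue nose cap, upright: a steel cylinder 32 mm across up to 50 mm above its flat foot, then a narrower nose, 66 mm tall, 0.11 to 0.21 kg. Grip the cylinder from above, closing across the row: neighbours stand 58 mm away along it. Origin: centre of the foot, z up; yaw is of no account. Starts in the blue seat, foot 18 mm above the bench.
- seat_red: Red seat, a shallow round dish fixed on the storage rack: 52 mm across, 42 mm inside, rim 10 mm high, floor 4 mm. Origin: centre of its underside, 14 mm above the bench. It marks where along the storage rack the red objective stood at the start; the order of the four seats changes from start to start.
- seat_yellow: Yellow seat, a shallow round dish fixed on the storage rack: 52 mm across, 42 mm inside, rim 10 mm high, floor 4 mm. Origin: centre of its underside, 14 mm above the bench. It marks where along the storage rack the yellow objective stood at the start; the order of the four seats changes from start to start.
- seat_green: Green seat, a shallow round dish fixed on the storage rack: 52 mm across, 42 mm inside, rim 10 mm high, floor 4 mm. Origin: centre of its underside, 14 mm above the bench. It marks where along the storage rack the green objective stood at the start; the order of the four seats changes from start to start.
- seat_blue: Blue seat, a shallow round dish fixed on the storage rack: 52 mm across, 42 mm inside, rim 10 mm high, floor 4 mm. Origin: centre of its underside, 14 mm above the bench. It marks where along the storage rack the blue objective stood at the start; the order of the four seats changes from start to start.
- dish: Covered glass culture dish with a white paper disc on top, 54 mm across, 14 mm high. A bystander. Origin: centre of its underside. It stands in the strip between storage rack and carrier.
- oil: Small amber oil bottle, 26 mm across, 55 mm tall. A bystander. Origin: centre of its underside. It stands in the strip between storage rack and carrier.

How it is judged:
At the end, for the whole second after the job is handed in: Each objective stands upright (within 0.08 rad) in the carrier well that mirrors its seat on the rack (1st from tab to 4th, 2nd to 3rd, 3rd to 2nd, 4th to 1st), within 10 mm of the well centre along and across the row, foot on the well floor (14 to 21 mm above the underside), released, at rest (((x of seat_red in the frame of storage below -0.058 m and x of objective_red in the frame of carrier between 0.077 and 0.097 m) or (x of seat_red in the frame of storage between -0.058 and 0 m and x of objective_red in the frame of carrier between 0.019 and 0.039 m) or (x of seat_red in the frame of storage between 0 and 0.058 m and x of objective_red in the frame of carrier between -0.039 and -0.019 m) or (x of seat_red in the frame of storage above 0.058 m and x of objective_red in the frame of carrier between -0.097 and -0.077 m)) and y of objective_red in the frame of carrier between -0.01 and 0.01 m and z of objective_red in the frame of carrier between 0.014 and 0.021 m and angle between each of objective_red, objective_yellow, objective_green, objective_blue's own z axis and vertical below 0.08 rad and linear speed of each of objective_red, objective_yellow, objective_green, objective_blue below 0.02 m/s and contact force between each of objective_red, objective_yellow, objective_green, objective_blue and the fingers below 0.1 N and ((x of seat_yellow in the frame of storage below -0.058 m and x of objective_yellow in the frame of carrier between 0.077 and 0.097 m) or (x of seat_yellow in the frame of storage between -0.058 and 0 m and x of objective_yellow in the frame of carrier between 0.019 and 0.039 m) or (x of seat_yellow in the frame of storage between 0 and 0.058 m and x of objective_yellow in the frame of carrier between -0.039 and -0.019 m) or (x of seat_yellow in the frame of storage above 0.058 m and x of objective_yellow in the frame of carrier between -0.097 and -0.077 m)) and y of objective_yellow in the frame of carrier between -0.01 and 0.01 m and z of objective_yellow in the frame of carrier between 0.014 and 0.021 m and ((x of seat_green in the frame of storage below -0.058 m and x of objective_green in the frame of carrier between 0.077 and 0.097 m) or (x of seat_green in the frame of storage between -0.058 and 0 m and x of objective_green in the frame of carrier between 0.019 and 0.039 m) or (x of seat_green in the frame of storage between 0 and 0.058 m and x of objective_green in the frame of carrier between -0.039 and -0.019 m) or (x of seat_green in the frame of storage above 0.058 m and x of objective_green in the frame of carrier between -0.097 and -0.077 m)) and y of objective_green in the frame of carrier between -0.01 and 0.01 m and z of objective_green in the frame of carrier between 0.014 and 0.021 m and ((x of seat_blue in the frame of storage below -0.058 m and x of objective_blue in the frame of carrier between 0.077 and 0.097 m) or (x of seat_blue in the frame of storage between -0.058 and 0 m and x of objective_blue in the frame of carrier between 0.019 and 0.039 m) or (x of seat_blue in the frame of storage between 0 and 0.058 m and x of objective_blue in the frame of carrier between -0.039 and -0.019 m) or (x of seat_blue in the frame of storage above 0.058 m and x of objective_blue in the frame of carrier between -0.097 and -0.077 m)) and y of objective_blue in the frame of carrier between -0.01 and 0.01 m and z of objective_blue in the frame of carrier between 0.014 and 0.021 m); the robot touches nothing.
It fails at once if an objective is toppled (tilted more than 0.8 rad) (angle between any of objective_red, objective_yellow, objective_green, objective_blue's own z axis and vertical above 0.8 rad).
It fails at once if an objective is dropped (falls free of the fingers at over 0.6 m/s) ((linear speed of objective_red above 0.6 m/s and contact force between objective_red and the fingers below 0.1 N) or (linear speed of objective_yellow above 0.6 m/s and contact force between objective_yellow and the fingers below 0.1 N) or (linear speed of objective_green above 0.6 m/s and contact force between objective_green and the fingers below 0.1 N) or (linear speed of objective_blue above 0.6 m/s and contact force between objective_blue and the fingers below 0.1 N)).
It fails at once if the glass dish or oil bottle is moved by more than 20 mm or the bottle is toppled (distance of any of dish, oil from where it was at the start of the episode above 0.02 m or angle between oil's own z axis and vertical above 0.5 rad).
It also fails if it takes over 83 s, if anything falls off the work surface, if the arm or the gripper's body presses on something with over 40 N, if the wrist force passes 120 N, or if a joint passes its speed limit or range.

### The arm

A 7-joint arm with a two-finger parallel gripper is mounted at the origin on the work surface. World frame = base frame: x ahead of the robot, y to its left, z up, the work surface at z = 0. Lengths are in m, angles in rad, forces in N, time in s.
With the tool pointing down it reaches from about 0.425 to 0.925 m from the base axis. Payload 6.8 kg.
Tool frame: the origin (TCP) lies at the very end of the fingers, on their centre line; the grasp point (between the pads) lies 19 mm behind it; y points along the fingers, z is the direction in which the jaws open and shut, and the axes are right-handed (so a half turn about y gives the same grasp; the last joint's range is limited). The gripper opens to 85 mm and grips with 20 to 120 N. Pads are 22 mm wide; open, the fingers measure 114 mm over their backs; the gripper's body (76 mm by 85 mm) begins 54 mm behind the grasp point. The pads swing forward as they close: fully open they stand 13 mm farther back than shut.
Start: joints at [-1.243, 0.477, 0.022, 1.555, -0.011, 1.109, -0.083], TCP at [0.285, 0.612, 0.211] pointing down, gripper open.
Joint ranges: [-2.96, 2.96], [-0.34, 2.1], [-1.41, 1.46], [0.24, 2.44], [-1.37, 4.51], [0.17, 1.92], [-2.96, 2.96]. Speed limits (rad/s): [2.39, 2.39, 3.14, 3.14, 3.14, 3.14, 3.14].

### API

Orientations are given as a rotation vector (axis times angle).
In Python, from bench import r gives the robot as it stands.
- The arm moves only by the tool drive_tool, never from a script. Its argument "series" is a list of rows, each a list of 7 numbers: the shift along the tool's x, y, z in mm, then the turn, a rotation vector about the tool's x, y, z in degrees, then the finger opening in mm, from 0 to 85.4. In form: [[tx, ty, tz, wx, wy, wz, grip], ...]. A call has 1 to 5 rows; each row is the pose to reach, as a shift and turn from the pose measured when the call began, along the tool's axes at that moment; what a row does not reach only later rows make up. A row lasts 1/10 s, in which the tool goes at most 50 mm and 8.59 degrees, less where a joint would pass 70% of its speed; a pose out of reach is approached as far as the arm can. A call with a gripper value outside its range is refused whole. The fingers move at their own pace and stop on an object; "squeeze" is the grip in N (left out, the last holds). Time passes only in rows, so rows that repeat a pose let the fingers close. It gives the time, the measured TCP pose, the force and the opening at its end, in the units of the state.
- r.get_obs(): the state, without advancing time (a new reading comes with each control period).
- r.grab_frame(name): name is "scene" or "top"; returns a dict with "frame" (420x560x3 uint8, blue, green, red), "intrinsics" (3x3 intrinsics, pixels), "rvec" (rotation vector, rad) and "tvec" (3), from world to camera coordinates, as OpenCV has them. Camera axes: x right, y down, z forward; pixel columns grow to the right and rows downward; lengths in m; the calibration is good to about 2 mm. A picture is of the moment at which its call begins. There is no depth.
- r.hand_in(): hands the job in, once; it reports no verdict.
The state is a dict: "clock": time; "joints": joint angles; "qvel": joint speeds; "tau": joint torques, N m; "tcp_pos": TCP position; "orientation": TCP orientation; "contact_force": force on the tool from outside, world axes, zero at the start; "moment": the same for the moment, N m; "grip_width": finger opening in m.
Only numpy, scipy, OpenCV 4.12 (cv2) and the standard library are available. Lean on these libraries where they do the work, as an engineer would, in place of code of your own. Each camera call takes 0.05 s, during which the arm holds its last target.

## Working session

There is one attempt and no reset: what is moved stays moved. The work goes in short steps, Python scripts to look and compute and a tool call to move; the robot and the scene stay as the last step left them, time stands still between calls to the robot, and variables do not carry over. Pictures are saved under pics/ and viewed, and the job is handed in when it is done.

Besides the shell and the picture viewer there is one more tool, called after "Emit:" by a JSON object that holds its "name" and its "arguments", one argument or row to a line. drive_tool: Moves the arm, as the interface text tells. Its arguments: {"type":"object","properties":{"series":{"type":"array","items":{"type":"array","items":{"type":"number"}}},"squeeze":{"type":"number"}},"required":["series"]}

```bash
ls; mkdir -p pics
python3 - <<'E'
from bench import r
import cv2,numpy as np
o=r.get_obs(); print({k:np.round(v,4) for k,v in o.items()})
for n in("scene","top"):
    f=r.grab_frame(n); cv2.imwrite(f"pics/{n}0.png",f["frame"])
    R=cv2.Rodrigues(f["rvec"])[0]; print(n,np.round(f["intrinsics"],1).tolist(),np.round(-R.T@f["tvec"].ravel(),3),np.round(R,2).tolist())
E
```

```text
pics
{'clock': np.float64(0.0), 'joints': array([-1.2431,  0.4778,  0.0224,  1.5564, -0.0115,  1.1093, -0.0831]), 'qvel': array([ 0.0007,  0.0004, -0.0007,  0.0003,  0.0002,  0.0008,  0.0006]), 'tau': array([ 1.00000e-04, -5.96447e+01,  1.60780e+00, -2.81194e+01,
        1.24000e-02,  9.20000e-03, -0.00000e+00]), 'tcp_pos': array([0.2847, 0.6113, 0.2102]), 'orientation': array([-1.5454,  0.342 , -0.3417]), 'contact_force': array([-0.1715,  0.3881, -1.0382]), 'moment': array([0.0035, 0.0326, 0.0215]), 'grip_width': np.float64(0.0851)}
scene [[473.8, 0.0, 281.8], [0.0, 473.8, 207.2], [0.0, 0.0, 1.0]] [1.099 0.228 0.552] [[-0.44, 0.9, 0.02], [0.58, 0.3, -0.76], [-0.68, -0.32, -0.65]]
top [[464.3, 0.0, 282.6], [0.0, 464.3, 201.5], [0.0, 0.0, 1.0]] [ 0.456 -0.023  0.776] [[-0.01, -1.0, -0.03], [-0.99, 0.01, -0.15], [0.15, 0.02, -0.99]]
```

View pics/scene0.png

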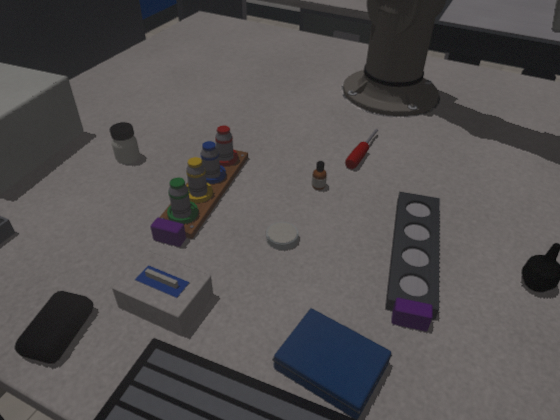

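View pics/top0.png

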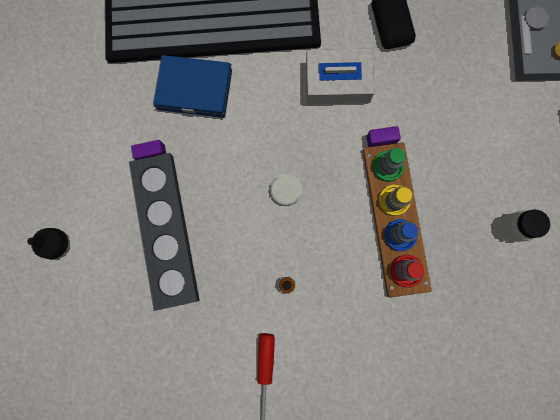

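The top view shows the storage rack on the right, with its violet tab at (384,136). From the tab the order is green (390,163), yellow (398,200), blue (402,235), red (407,271). The carrier is on the left, tab at (148,149), wells at (153,180), (160,212), (165,247) and (172,283). The dish is at (286,190) and the bottle at (287,285).

Next I measure these positions.

```bash
cat > h.py <<'E'
import cv2,numpy as np
from bench import r
from scipy.spatial.transform import Rotation as Ro
def cam(n):
    f=r.grab_frame(n); f["R"]=cv2.Rodrigues(np.array(f["rvec"],float))[0]; f["c"]=-f["R"].T@np.ravel(f["tvec"]); return f
def ray(f,uv,z):
    p=cv2.undistortPoints(np.array([[uv]],float),f["intrinsics"],None)[0,0]
    d=f["R"].T@np.array([p[0],p[1],1]); return f["c"]+d*(z-f["c"][2])/d[2]
def rays2(f1,u1,f2,u2):
    P=[f["intrinsics"]@np.c_[f["R"],np.ravel(f["tvec"])] for f in(f1,f2)]
    X=cv2.triangulatePoints(P[0],P[1],np.array(u1,float).reshape(2,1),np.array(u2,float).reshape(2,1)); return (X[:3]/X[3]).ravel()
def blobs(f,lo,hi,amin=30):
    m=cv2.inRange(cv2.cvtColor(f["frame"],cv2.COLOR_BGR2HSV),lo,hi)
    cs,_=cv2.findContours(m,cv2.RETR_EXTERNAL,cv2.CHAIN_APPROX_NONE)
    out=[]
    for c in cs:
        a=cv2.contourArea(c)
        if a>=amin: out.append((a,c))
    return sorted(out,key=lambda t:-t[0]),m
def proj(f,X): return cv2.projectPoints(np.array(X,float).reshape(-1,3),f["rvec"],f["tvec"],f["intrinsics"],None)[0].reshape(-1,2)
def tool():
    o=r.get_obs(); return np.array(o["tcp_pos"]),Ro.from_rotvec(o["orientation"])
E
python3 - <<'E'
from h import *
t=cam("top"); s=cam("scene")
H={"green":((50,120,40),(75,255,255)),"yellow":((22,120,40),(34,255,255)),"blue":((108,120,40),(122,255,255)),"red":((0,150,40),(6,255,255)),"violet":((128,80,30),(155,255,255))}
for n,f in(("top",t),("scene",s)):
    for k,(lo,hi) in H.items():
        b,_=blobs(f,lo,hi,15)
        print(n,k,[(a,cv2.boundingRect(c), np.round(np.array(cv2.minEnclosingCircle(c)[0]),1).tolist(), round(float(np.mean([f["frame"][p[0][1],p[0][0]].max() for p in c])))) for a,c in b[:6]])
# wells
for n,f,box in(("top",t,(120,160,210,310)),("scene",s,(390,190,450,300))):
    g=cv2.cvtColor(f["frame"],cv2.COLOR_BGR2GRAY); x0,y0,x1,y1=box
    m=np.zeros_like(g); m[y0:y1,x0:x1]=g[y0:y1,x0:x1]
    print(n, 'thr')
    _,m=cv2.threshold(m,110,255,cv2.THRESH_BINARY)
    for c in cv2.findContours(m,cv2.RETR_EXTERNAL,cv2.CHAIN_APPROX_NONE)[0]:
        if cv2.contourArea(c)>250:
            e=cv2.fitEllipse(c); print(np.round(e[0],1),np.round(e[1],1),np.round(ray(f,e[0],.018),4))
    cv2.imwrite(f"pics/m_{n}.png",m)
for n,f in(("top",t),("scene",s)):
    cv2.imwrite(f"pics/z_{n}.png",cv2.resize(f["frame"][115:305,350:450] if n=="top" else f["frame"][110:250,140:260],None,fx=4,fy=3.1 if n=="top" else 4,interpolation=cv2.INTER_NEAREST))
E
```

```text
top green [(285.0, (373, 151, 32, 30), [388.2, 165.5], 82), (174.5, (389, 148, 16, 16), [396.7, 155.4], 94)]
top yellow [(482.5, (378, 185, 34, 31), [395.1, 198.7], 133)]
top blue [(661.0, (319, 62, 43, 18), [340.0, 70.5], 130), (492.5, (385, 219, 33, 32), [401.0, 234.0], 96)]
top red [(806.0, (390, 255, 34, 32), [406.6, 270.8], 114), (688.5, (258, 334, 17, 51), [265.5, 358.8], 95)]
top violet [(486.0, (366, 126, 35, 21), [383.0, 136.5], 83), (446.0, (131, 140, 35, 20), [148.0, 149.5], 83)]
scene green [(62.5, (171, 178, 13, 8), [177.0, 181.5], 77)]
scene yellow [(106.0, (189, 183, 23, 20), [199.5, 192.0], 80), (92.5, (188, 157, 14, 11), [194.5, 161.5], 98)]
scene blue [(5895.5, (275, 309, 116, 101), [332.6, 356.8], 62), (382.0, (136, 266, 53, 31), [162.0, 280.5], 89), (361.0, (140, 0, 36, 19), [157.5, 6.3], 54), (54.5, (203, 142, 12, 7), [208.5, 144.5], 84)]
scene red [(208.0, (346, 142, 22, 25), [356.6, 152.6], 72), (43.0, (218, 126, 11, 6), [222.9, 128.5], 94)]
scene violet [(975.0, (392, 298, 41, 33), [411.4, 313.6], 57), (573.0, (151, 218, 33, 28), [167.0, 232.5], 57)]
top thr
[171.5 282.3] [23.7 24.7] [0.4391 0.1762 0.018 ]
[165.3 247.1] [23.3 24.5] [0.496  0.1881 0.018 ]
[159.3 212.6] [22.6 24. ] [0.553  0.1998 0.018 ]
[153.3 179.2] [22.  23.5] [0.6095 0.2119 0.018 ]
[190.  238.9] [ 46.7 168.5] [0.509  0.1478 0.018 ]
[133.5 275.4] [ 27.1 212.6] [0.4505 0.2388 0.018 ]
scene thr
```

```bash
python3 -c "
from h import *
p,R=tool();print(p,R.as_matrix().round(3))"
```

```text
[0.28476786 0.61157404 0.21047861] [[ 0.907 -0.     0.422]
 [-0.422 -0.001  0.907]
 [ 0.    -1.    -0.001]]
```

Run:
```python
from h import *
t=cam("top"); s=cam("scene")
g=cv2.cvtColor(s["frame"],cv2.COLOR_BGR2GRAY); 
m=np.zeros_like(g); m[195:302,395:440]=g[195:302,395:440]
_,m=cv2.threshold(m,85,255,cv2.THRESH_BINARY)
for c in cv2.findContours(m,cv2.RETR_EXTERNAL,cv2.CHAIN_APPROX_NONE)[0]:
    if cv2.contourArea(c)>100:
        e=cv2.fitEllipse(c); print(np.round(e[0],1),np.round(e[1],1),np.round(ray(s,e[0],.018),4))
```

```text
[413.4 285.7] [17.7 27.6] [0.6087 0.2119 0.018 ]
[415.  257.3] [15.3 25.9] [0.5517 0.1999 0.018 ]
[416.5 232.1] [13.3 24. ] [0.4946 0.1881 0.018 ]
[417.8 209.8] [11.5 23.1] [0.4381 0.1765 0.018 ]
```

View pics/z_top.png

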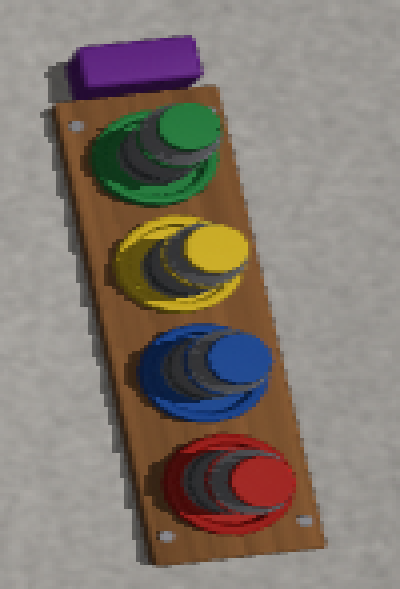

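View pics/z_scene.png

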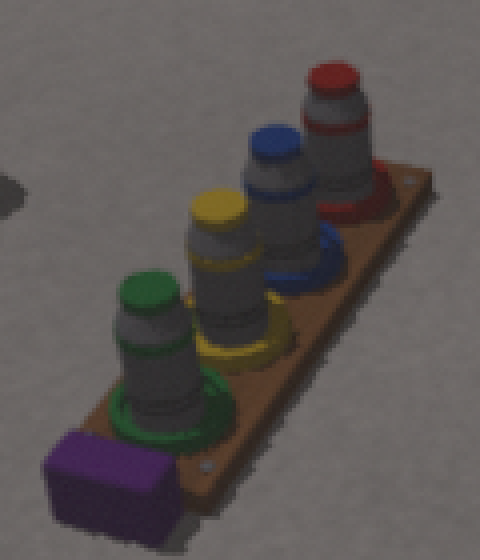

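Run:
```python
from h import *
t=cam("top"); s=cam("scene")
hsv=cv2.cvtColor(t["frame"],cv2.COLOR_BGR2HSV)
H={"green":(50,75,(397.5,156)),"yellow":(20,34,(404,195)),"blue":(105,122,(410,231)),"red":(0,6,(415,270))}
caps=[];seats=[]
for k,(a,b,c0) in H.items():
    reg=np.zeros(hsv.shape[:2],np.uint8); cv2.circle(reg,tuple(int(round(v)) for v in c0),9,255,-1)
    m=cv2.inRange(hsv,(a,120,20),(b,255,255))
    v=hsv[int(c0[1]),int(c0[0]),2]
    mb=cv2.bitwise_and(cv2.inRange(hsv,(a,100,int(v*.85)),(b,255,255)),reg)
    c=max(cv2.findContours(mb,cv2.RETR_EXTERNAL,cv2.CHAIN_APPROX_NONE)[0],key=cv2.contourArea)
    M=cv2.moments(mb,True); cc=(M['m10']/M['m00'],M['m01']/M['m00'])
    X=ray(t,cc,.084); caps.append(X)
    # seat: convex hull of mask minus cap -> enclosing
    m2=m.copy(); cv2.circle(m2,tuple(int(round(x)) for x in cc),10,0,-1); r2=np.zeros_like(m);cv2.circle(r2,(int(c0[0])-7,int(c0[1])+4),24,255,-1); m2&=r2
    p=cv2.findNonZero(m2); h=cv2.convexHull(p); (sc,sr)=cv2.minEnclosingCircle(h)
    Y=ray(t,sc,.024); seats.append(Y)
    print(k,v,M['m00'],np.round(cc,1),"cap",np.round(X,4),"seat",np.round(sc,1),round(sr,1),np.round(Y,4))
caps=np.array(caps)
print(np.diff(caps,axis=0).round(4),np.linalg.norm(np.diff(caps,axis=0),axis=1).round(4))
hs=cv2.cvtColor(s["frame"],cv2.COLOR_BGR2HSV)
print(proj(s,caps).round(1).tolist())  # compare with scene cap-top centres
for k,uv in zip(H,[(177,180.),(194.5,160),(208.7,143.5),(223.3,127.8)]): print(k,ray(s,uv,.084).round(4))
# bystanders
print("dish",ray(t,(286,190),.014).round(3),"oil",ray(t,(287,285),.055).round(3))
d=caps[0]-caps[3]; print("rack yaw",np.degrees(np.arctan2(d[1],d[0])))
```

```text
green 124 175.0 [397.1 155. ] cap [ 0.6292 -0.1806  0.084 ] seat [388.2 165.5] 15.8 [ 0.6267 -0.179   0.024 ]
yellow 203 177.0 [403.9 194.4] cap [ 0.5684 -0.1882  0.084 ] seat [394.5 196. ] 19.5 [ 0.5757 -0.1872  0.024 ]
blue 146 184.0 [409.7 230.1] cap [ 0.5147 -0.1943  0.084 ] seat [400.4 234.9] 16.1 [ 0.5122 -0.1939  0.024 ]
red 162 193.0 [415.7 269.8] cap [ 0.4565 -0.2003  0.084 ] seat [406.3 271.1] 16.9 [ 0.4545 -0.2008  0.024 ]
[[-0.0608 -0.0076  0.    ]
 [-0.0537 -0.0061  0.    ]
 [-0.0583 -0.006   0.    ]] [0.0613 0.054  0.0586]
[[176.6, 181.1], [194.2, 160.4], [208.4, 144.0], [222.8, 127.9]]
green [ 0.6265 -0.1819  0.084 ]
yellow [ 0.5672 -0.1884  0.084 ]
blue [ 0.5132 -0.1947  0.084 ]
red [ 0.4558 -0.1995  0.084 ]
dish [ 0.589 -0.01   0.014] oil [ 0.435 -0.011  0.055]
rack yaw 6.498249190854276
```

Both views agree to about 1–2 mm, and the pitch and heights match the given sizes. I'll write a small helper that turns world targets into tool-frame shifts.

```bash
cat > d.py <<'E'
import sys
from h import *
RY,CY=96.5,101.8
def want(yaw):
    z=np.array([np.cos(np.radians(yaw)),np.sin(np.radians(yaw)),0]); y=np.array([0,0,-1.]); x=np.cross(y,z)
    return Ro.from_matrix(np.c_[x,y,z])
P=dict(green=(.628,-.181),yellow=(.568,-.188),blue=(.514,-.1945),red=(.456,-.200),w1=(.609,.212),w2=(.5525,.200),w3=(.4955,.188),w4=(.4387,.1763))
def D(x,y,z,yaw):
    p,R=tool(); d=R.inv().apply(np.array([x,y,z])-p)*1000; w=(R.inv()*want(yaw)).as_rotvec(degrees=True)
    return d.round(1).tolist(),w.round(1).tolist()
a=sys.argv[1:]
o=r.get_obs(); print("t",round(o["clock"],2),"tcp",np.round(o["tcp_pos"],4),"F",np.round(o["contact_force"],1),"w",round(o["grip_width"],4),"j",np.round(o["joints"],2))
while a:
    n,z=a[0],float(a[1])
    if n in P: xy=P[n]; yaw=CY if n[0]=="w" and len(n)==2 else RY
    else: v=[float(k) for k in n.split(",")]; xy=v[:2]; yaw=v[2]
    print(n,z,*D(*xy,z,yaw)); a=a[2:]
E
python3 d.py 0.5,0.4,96 .2 0.6,0.1,96 .17 green .14
```

```text
t 0.4 tcp [0.2849 0.6119 0.211 ] F [-0.8 -0.5  0.1] w 0.0856 j [-1.24  0.48  0.02  1.56 -0.01  1.11 -0.08]
0.5,0.4,96 0.2 [284.4, 11.0, -101.3] [0.0, -31.0, -0.0]
0.6,0.1,96 0.17 [501.7, 41.0, -331.0] [0.0, -31.0, -0.0]
green 0.14 [645.7, 71.1, -573.9] [0.0, -31.5, -0.0]
```

Emit:
{"name": "drive_tool", "arguments": {
  "series": [
    [45, 2, -16, 0, -6, 0, 85],
    [92, 4, -33, 0, -12, 0, 85],
    [140, 6, -50, 0, -18, 0, 85],
    [188, 8, -67, 0, -24, 0, 85],
    [235, 10, -85, 0, -31, 0, 85]
  ],
  "squeeze": 60
}}

```text
clock: 0.9
tcp_pos: [0.4618, 0.4358, 0.2012]
orientation: [-1.569, -0.087, 0.086]
contact_force: [0.8, 1.1, 1.2]
grip_width: 0.085
```

```bash
python3 d.py 0.6,0.1,96 .17 green .14
```

```text
t 0.9 tcp [0.4618 0.4358 0.2012] F [0.8 1.1 1.2] w 0.085 j [-0.83  0.42 -0.03  1.67  0.02  1.06  0.81]
0.6,0.1,96 0.17 [100.5, 31.2, -349.0] [-0.0, 0.3, 0.0]
green 0.14 [97.5, 61.2, -631.3] [-0.0, -0.2, 0.0]
```

Emit:
{"name": "drive_tool", "arguments": {
  "series": [
    [15, 6, -46, 0, 0, 0, 85],
    [30, 12, -92, 0, 0, 0, 85],
    [46, 18, -138, 0, 0, 0, 85],
    [60, 22, -184, 0, 0, 0, 85],
    [75, 26, -230, 0, 0, 0, 85]
  ]
}}

```text
clock: 1.4
tcp_pos: [0.5621, 0.2135, 0.1752]
orientation: [-1.569, -0.087, 0.086]
contact_force: [1.6, 0.0, -0.9]
grip_width: 0.0848
```

```bash
python3 d.py green .14
```

```text
t 1.4 tcp [0.5621 0.2135 0.1752] F [ 1.6  0.  -0.9] w 0.0848 j [-0.49  0.39  0.03  1.78 -0.02  0.97  1.23]
green 0.14 [22.2, 35.2, -399.4] [-0.0, -0.2, 0.0]
```

Emit:
{"name": "drive_tool", "arguments": {
  "series": [
    [3, 4, -48, 0, 0, 0, 85],
    [6, 8, -96, 0, 0, 0, 85],
    [9, 12, -144, 0, 0, 0, 85],
    [12, 17, -192, 0, 0, 0, 85],
    [14, 21, -240, 0, 0, 0, 85]
  ]
}}

```text
clock: 1.9
tcp_pos: [0.6026, -0.0253, 0.1542]
orientation: [-1.569, -0.088, 0.086]
contact_force: [0.1, -0.3, 1.1]
grip_width: 0.085
```

```bash
python3 d.py green .14
```

```text
t 1.9 tcp [ 0.6026 -0.0253  0.1542] F [ 0.1 -0.3  1.1] w 0.085 j [-0.14  0.42  0.1   1.8  -0.05  0.93  1.67]
green 0.14 [8.1, 14.2, -157.5] [-0.0, -0.2, 0.1]
```

Emit:
{"name": "drive_tool", "arguments": {
  "series": [
    [3, 4, -45, 0, 0, 0, 85],
    [5, 8, -90, 0, 0, 0, 85],
    [7, 12, -130, 0, 0, 0, 85],
    [8.1, 14, -157.5, 0, 0, 0, 85],
    [8.1, 14, -157.5, 0, -0.2, 0, 85]
  ]
}}

```text
clock: 2.4
tcp_pos: [0.6272, -0.1875, 0.1399]
orientation: [-1.572, -0.084, 0.083]
contact_force: [-0.0, -1.0, 0.1]
grip_width: 0.085
```

```bash
python3 d.py green .14 green .034
python3 - <<'E'
from h import *
t=cam("top");s=cam("scene")
cv2.imwrite("pics/a1.png",np.hstack([cv2.resize(t["frame"][100:320,340:480],(420,560)),cv2.resize(s["frame"][80:260,120:280],(373,420)) if 0 else cv2.copyMakeBorder(cv2.resize(s["frame"][80:260,120:280],(373,420)),0,140,0,0,0)]))
E
```

```text
t 2.4 tcp [ 0.6272 -0.1875  0.1399] F [-0.  -1.   0.1] w 0.085 j [ 0.09  0.51  0.14  1.68 -0.08  0.95  1.94]
green 0.14 [1.5, -0.1, 6.4] [0.2, -0.4, 0.0]
green 0.034 [1.5, 105.9, 6.7] [0.2, -0.4, 0.0]
```

View pics/a1.png

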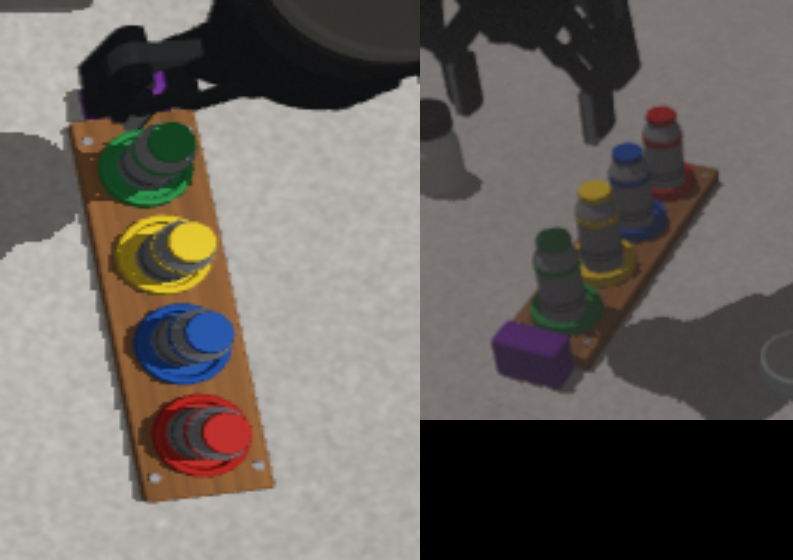

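The gripper hovers over the green objective at zoomed pixel (170,140), and nothing has been disturbed. The hover is 6 mm off in y, so I correct that and go down.

Emit:
{"name": "drive_tool", "arguments": {
  "series": [
    [1.5, 0, 6.4, 0.2, -0.4, 0, 85],
    [1.5, 30, 6.5, 0.2, -0.4, 0, 85],
    [1.5, 60, 6.6, 0.2, -0.4, 0, 85],
    [1.5, 85, 6.7, 0.2, -0.4, 0, 85],
    [1.5, 85, 6.7, 0.2, -0.4, 0, 85]
  ]
}}

```text
clock: 3.0
tcp_pos: [0.6262, -0.1709, 0.0516]
orientation: [-1.561, -0.092, 0.101]
contact_force: [-0.3, 0.9, -1.2]
grip_width: 0.0851
```

```bash
python3 d.py green .034
```

```text
t 3.0 tcp [ 0.6262 -0.1709  0.0516] F [-0.3  0.9 -1.2] w 0.0851 j [ 0.09  0.62  0.11  1.74 -0.1   0.8   1.95]
green 0.034 [0.6, 17.5, -10.4] [-0.4, 0.5, -0.3]
```

Emit:
{"name": "drive_tool", "arguments": {
  "series": [
    [0.6, 0, -10.4, -0.4, 0.5, -0.3, 85],
    [0.6, 0, -10.4, -0.4, 0.5, -0.3, 85],
    [0.6, 0, -10.4, -0.4, 0.5, -0.3, 85],
    [0.6, 0, -10.4, -0.4, 0.5, -0.3, 85]
  ]
}}

```text
clock: 3.4
tcp_pos: [0.6288, -0.1813, 0.0528]
orientation: [-1.569, -0.091, 0.088]
contact_force: [0.0, 0.0, -0.1]
grip_width: 0.085
```

```bash
python3 d.py green .034;python3 -c "
from h import *
cam('top')";python3 d.py green .034
```

```text
t 3.4 tcp [ 0.6288 -0.1813  0.0528] F [ 0.   0.  -0.1] w 0.085 j [ 0.1   0.62  0.12  1.74 -0.1   0.79  1.95]
green 0.034 [-0.9, 18.8, 0.3] [-0.0, 0.0, 0.1]
t 3.45 tcp [ 0.6287 -0.1812  0.0525] F [-0.2 -1.8 -0.2] w 0.085 j [ 0.1   0.62  0.12  1.74 -0.1   0.79  1.95]
green 0.034 [-0.7, 18.5, 0.3] [-0.0, 0.0, 0.1]
```

Emit:
{"name": "drive_tool", "arguments": {
  "series": [
    [-0.7, 10, 0, 0, 0, 0, 85],
    [-0.7, 18.5, 0, 0, 0, 0, 85],
    [-0.7, 18.5, 0, 0, 0, 0, 85],
    [-0.7, 18.5, 0, 0, 0, 0, 60],
    [-0.7, 18.5, 0, 0, 0, 0, 40]
  ]
}}

```text
clock: 3.95
tcp_pos: [0.6281, -0.1813, 0.034]
orientation: [-1.569, -0.091, 0.088]
contact_force: [0.1, -0.3, -0.0]
grip_width: 0.0586
```

Emit:
{"name": "drive_tool", "arguments": {
  "series": [
    [0, 0, 0, 0, 0, 0, 20],
    [0, 0, 0, 0, 0, 0, 10],
    [0, 0, 0, 0, 0, 0, 10],
    [0, 0, 0, 0, 0, 0, 10],
    [0, 0, 0, 0, 0, 0, 10]
  ]
}}

```text
clock: 4.45
tcp_pos: [0.6288, -0.1815, 0.0347]
orientation: [-1.569, -0.092, 0.087]
contact_force: [0.1, 1.0, 5.8]
grip_width: 0.0297
```

```bash
python3 d.py green .034
```

```text
t 4.45 tcp [ 0.6288 -0.1815  0.0347] F [0.1 1.  5.8] w 0.0297 j [ 0.11  0.64  0.11  1.74 -0.1   0.76  1.95]
green 0.034 [-0.7, 0.7, 0.5] [0.0, 0.0, 0.2]
```

Emit:
{"name": "drive_tool", "arguments": {
  "series": [
    [0, -8, 0, 0, 0, 0, 10],
    [0, -25, 0, 0, 0, 0, 10],
    [0, -50, 0, 0, 0, 0, 10],
    [0, -60, 0, 0, 0, 0, 10],
    [0, -60, 0, 0, 0, 0, 10]
  ]
}}

```text
clock: 4.95
tcp_pos: [0.6299, -0.1818, 0.097]
orientation: [-1.57, -0.095, 0.084]
contact_force: [0.7, -0.1, -1.9]
grip_width: 0.0291
```

```bash
python3 d.py green .14
python3 - <<'E'
from h import *
t=cam("top");s=cam("scene")
cv2.imwrite("pics/a2.png",np.hstack([cv2.resize(t["frame"][100:320,340:480],(420,560)),cv2.copyMakeBorder(cv2.resize(s["frame"][80:260,120:280],(373,420)),0,140,0,0,0)]))
E
```

```text
t 4.95 tcp [ 0.6299 -0.1818  0.097 ] F [ 0.7 -0.1 -1.9] w 0.0291 j [ 0.1   0.56  0.13  1.71 -0.09  0.87  1.94]
green 0.14 [-1.5, -43.0, 1.0] [0.1, 0.0, 0.4]
```

View pics/a2.png

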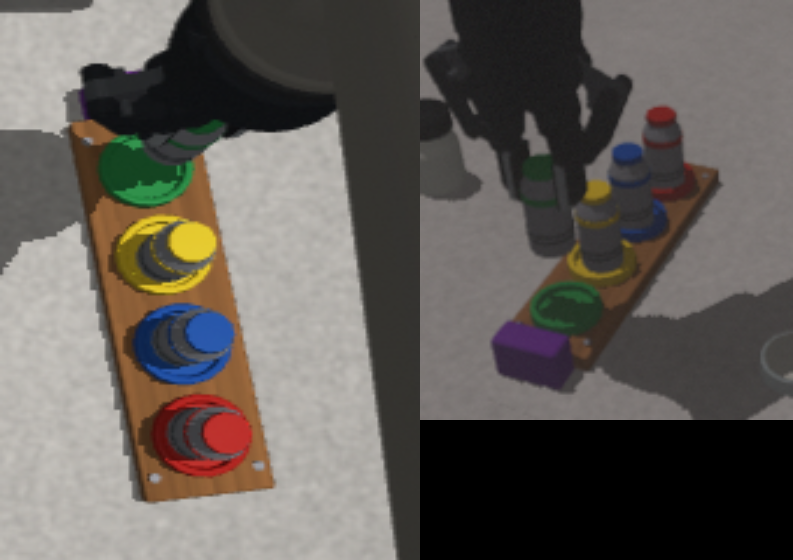

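Green is held upright and clear of its seat. Next I carry it to w4.

```bash
python3 d.py green .14 w4 .14 w4 .045
```

```text
t 5.05 tcp [ 0.6282 -0.1813  0.0945] F [ 0.1  0.4 -2.2] w 0.0291 j [ 0.1   0.56  0.13  1.72 -0.09  0.87  1.94]
green 0.14 [-0.1, -45.5, 0.3] [0.0, 0.0, 0.2]
w4 0.14 [-147.4, -46.0, 376.9] [0.0, -5.3, 0.2]
w4 0.045 [-147.7, 49.0, 376.9] [0.0, -5.3, 0.2]
```

Emit:
{"name": "drive_tool", "arguments": {
  "series": [
    [-5, -20, 10, 0, -0.5, 0, 10],
    [-14, -38, 35, 0, -1, 0, 10],
    [-28, -46, 72, 0, -1.5, 0, 10],
    [-44, -46, 112, 0, -2, 0, 10],
    [-60, -46, 152, 0, -2.5, 0, 10]
  ]
}}

```text
clock: 5.55
tcp_pos: [0.5496, -0.0359, 0.1394]
orientation: [-1.567, -0.125, 0.123]
contact_force: [-0.3, 0.4, -1.4]
grip_width: 0.0294
```

```bash
python3 d.py w4 .14
```

```text
t 5.55 tcp [ 0.5496 -0.0359  0.1394] F [-0.3  0.4 -1.4] w 0.0294 j [-0.12  0.36  0.09  1.93 -0.04  0.86  1.72]
w4 0.14 [-76.2, -0.7, 226.9] [-0.0, -2.8, 0.1]
```

Emit:
{"name": "drive_tool", "arguments": {
  "series": [
    [-16, -0.7, 43, 0, -0.5, 0, 10],
    [-31, -0.7, 86, 0, -1, 0, 10],
    [-46, -0.7, 130, 0, -1.5, 0, 10],
    [-60, -0.7, 172, 0, -2, 0, 10],
    [-70, -0.7, 205, 0, -2.8, 0, 10]
  ]
}}

```text
clock: 6.05
tcp_pos: [0.4457, 0.1575, 0.139]
orientation: [-1.565, -0.163, 0.165]
contact_force: [0.9, -0.4, -1.9]
grip_width: 0.0299
```

```bash
python3 d.py w4 .14
```

```text
t 6.05 tcp [0.4457 0.1575 0.139 ] F [ 0.9 -0.4 -1.9] w 0.0299 j [-0.46  0.24 -0.02  2.1   0.01  0.81  1.3 ]
w4 0.14 [-3.0, -1.0, 19.8] [-0.0, 0.2, -0.1]
```

Emit:
{"name": "drive_tool", "arguments": {
  "series": [
    [-2, 0, 14, 0, 0, 0, 10],
    [-3, 0, 19.8, 0, 0, 0, 10],
    [-3, 0, 19.8, 0, 0, 0, 10],
    [-3, 0, 19.8, 0, 0, 0, 10]
  ]
}}

```text
clock: 6.45
tcp_pos: [0.439, 0.1749, 0.1386]
orientation: [-1.566, -0.162, 0.164]
contact_force: [-0.3, -0.2, -2.1]
grip_width: 0.0295
```

```bash
python3 d.py w4 .045
python3 - <<'E'
from h import *
t=cam("top");s=cam("scene")
cv2.imwrite("pics/a3.png",np.hstack([cv2.resize(t["frame"][150:370,100:240],(420,560))[:, :380],cv2.copyMakeBorder(cv2.resize(s["frame"][100:320,360:500],(382,560)),0,0,0,0,0)]))
E
python3 d.py w4 .045
```

```text
t 6.45 tcp [0.439  0.1749 0.1386] F [-0.3 -0.2 -2.1] w 0.0295 j [-0.49  0.24 -0.03  2.1   0.01  0.81  1.26]
w4 0.045 [0.1, 93.6, 1.5] [0.0, 0.1, -0.1]
t 6.55 tcp [0.4392 0.1748 0.1388] F [ 0.1 -0.9 -1.7] w 0.0296 j [-0.49  0.24 -0.03  2.1   0.01  0.81  1.26]
w4 0.045 [-0.1, 93.8, 1.6] [0.0, 0.0, -0.1]
```

View pics/a3.png

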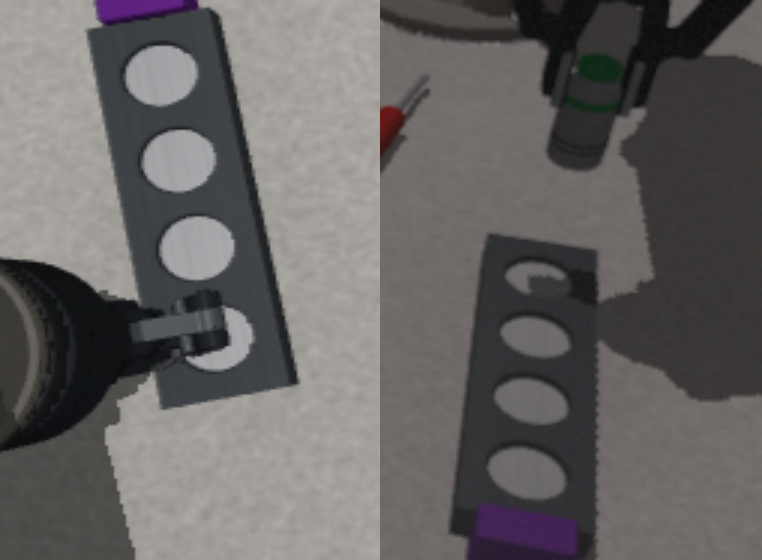

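```bash
python3 -c "
from h import *
s=cam('scene'); c=np.array([.4389,.1763,.1386-.0167])
a=proj(s,[c,c+[0,0,.05],c+[0,0,.066]]);print(a.round(1))
# radius in px; tilt by 0.3 rad about row
print(((a-[360,100])*[2.73,2.545]+[380,0]).round())
g=s['frame'][110:175,415:460];cv2.imwrite('pics/a4.png',cv2.resize(g,None,fx=9,fy=9))
"
```

```text
[[431.2 160.6]
 [438.6 133.5]
 [441.1 124.3]]
[[574. 154.]
 [595.  85.]
 [601.  62.]]
```

View pics/a4.png

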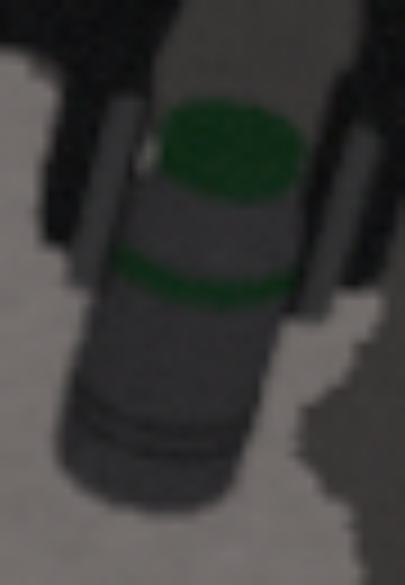

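The view matches the projected vertical at cap (441,125) and foot (431,161), so green is upright. I lower it now.

Emit:
{"name": "drive_tool", "arguments": {
  "series": [
    [0, 25, 1.6, 0, 0, 0, 10],
    [0, 55, 1.6, 0, 0, 0, 10],
    [0, 80, 1.6, 0, 0, 0, 10],
    [0, 93, 1.6, 0, 0, 0, 10],
    [0, 94, 1.6, 0, 0, 0, 10]
  ]
}}

```text
clock: 7.1
tcp_pos: [0.4379, 0.1751, 0.0433]
orientation: [-1.567, -0.158, 0.165]
contact_force: [-0.3, -0.4, -1.7]
grip_width: 0.0292
```

Emit:
{"name": "drive_tool", "arguments": {
  "series": [
    [0, 2, 0, 0, 0, 0, 10],
    [0, 2, 0, 0, 0, 0, 10]
  ]
}}

```text
clock: 7.3
tcp_pos: [0.4384, 0.1748, 0.0417]
orientation: [-1.567, -0.158, 0.164]
contact_force: [0.2, -0.9, -1.7]
grip_width: 0.0292
```

```bash
python3 d.py w4 .035
```

```text
t 7.3 tcp [0.4384 0.1748 0.0417] F [ 0.2 -0.9 -1.7] w 0.0292 j [-0.49  0.4  -0.03  2.16  0.02  0.58  1.24]
w4 0.035 [0.6, 6.7, 1.4] [0.1, -0.1, -0.2]
```

Emit:
{"name": "drive_tool", "arguments": {
  "series": [
    [0.6, 2, 1.4, 0, 0, 0, 10],
    [0.6, 4, 1.4, 0, 0, 0, 10],
    [0.6, 6, 1.4, 0, 0, 0, 10],
    [0.6, 6.5, 1.4, 0, 0, 0, 10],
    [0.6, 6.5, 1.4, 0, 0, 0, 10]
  ]
}}

```text
clock: 7.8
tcp_pos: [0.4386, 0.1763, 0.0352]
orientation: [-1.567, -0.158, 0.164]
contact_force: [0.3, 0.2, -1.6]
grip_width: 0.0291
```

```bash
python3 d.py w4 .034
```

```text
t 7.8 tcp [0.4386 0.1763 0.0352] F [ 0.3  0.2 -1.6] w 0.0291 j [-0.49  0.42 -0.03  2.16  0.02  0.57  1.24]
w4 0.034 [0.1, 1.2, -0.0] [0.1, -0.1, -0.2]
```

Emit:
{"name": "drive_tool", "arguments": {
  "series": [
    [0, 0.7, 0, 0, 0, 0, 10],
    [0, 1.3, 0, 0, 0, 0, 10],
    [0, 1.3, 0, 0, 0, 0, 10]
  ]
}}

```text
clock: 8.1
tcp_pos: [0.4388, 0.1764, 0.0346]
orientation: [-1.567, -0.158, 0.163]
contact_force: [-2.5, -1.2, 9.0]
grip_width: 0.0295
```

Contact shows as +9 N at TCP z 0.0346, so I release.

Emit:
{"name": "drive_tool", "arguments": {
  "series": [
    [0, 0, 0, 0, 0, 0, 36],
    [0, 0, 0, 0, 0, 0, 45],
    [0, 0, 0, 0, 0, 0, 70],
    [0, 0, 0, 0, 0, 0, 85],
    [0, 0, 0, 0, 0, 0, 85]
  ]
}}

```text
clock: 8.6
tcp_pos: [0.4388, 0.1763, 0.0346]
orientation: [-1.567, -0.158, 0.164]
contact_force: [0.1, -1.2, 0.1]
grip_width: 0.0847
```

Emit:
{"name": "drive_tool", "arguments": {
  "series": [
    [0, -25, 0, 0, 0, 0, 85],
    [0, -60, 0, 0, 0, 0, 85],
    [0, -95, 0, 0, 0, 0, 85],
    [0, -105, 0, 0, 0, 0, 85],
    [0, -105, 0, 0, 0, 0, 85]
  ]
}}

```text
clock: 9.1
tcp_pos: [0.4402, 0.1771, 0.1409]
orientation: [-1.566, -0.16, 0.161]
contact_force: [0.3, 0.5, -0.8]
grip_width: 0.0849
```

```bash
python3 d.py yellow .14
python3 - <<'E'
from h import *
t=cam("top");s=cam("scene")
cv2.imwrite("pics/a5.png",np.hstack([cv2.resize(t["frame"][150:370,100:240],(420,560))[:, :380],cv2.copyMakeBorder(cv2.resize(s["frame"][100:320,360:500],(382,560)),0,0,0,0,0)]))
E
```

```text
t 9.1 tcp [0.4402 0.1771 0.1409] F [ 0.3  0.5 -0.8] w 0.0849 j [-0.49  0.24 -0.03  2.09  0.01  0.81  1.25]
yellow 0.14 [51.0, 1.2, -383.5] [0.0, 5.2, -0.0]
```

View pics/a5.png

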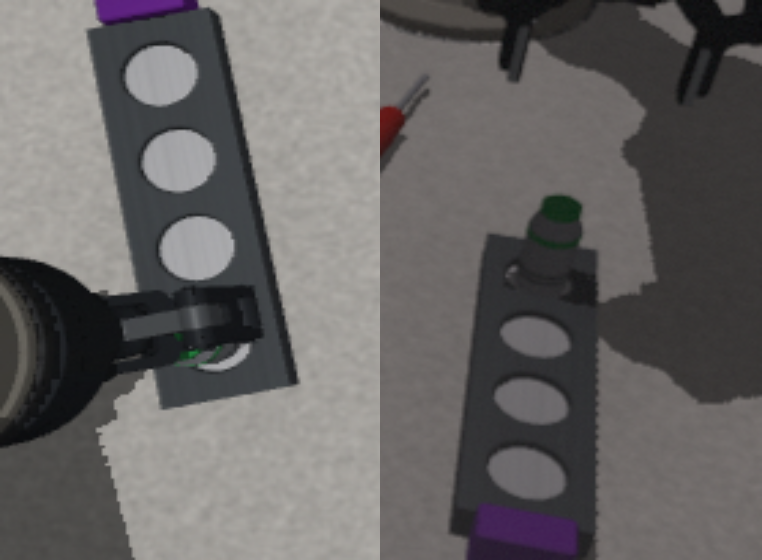

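Green stands in the far well at (548,260). Now yellow.

Emit:
{"name": "drive_tool", "arguments": {
  "series": [
    [6, 0, -45, 0, 1, 0, 85],
    [12, 0, -92, 0, 2, 0, 85],
    [18, 0, -140, 0, 3, 0, 85],
    [25, 0, -188, 0, 4, 0, 85],
    [32, 0, -236, 0, 5.2, 0, 85]
  ]
}}

```text
clock: 9.7
tcp_pos: [0.5169, -0.0501, 0.1371]
orientation: [-1.572, -0.083, 0.095]
contact_force: [0.7, 0.1, -0.2]
grip_width: 0.0851
```

```bash
python3 d.py yellow .14
```

```text
t 9.7 tcp [ 0.5169 -0.0501  0.1371] F [ 0.7  0.1 -0.2] w 0.0851 j [-0.12  0.32  0.12  2.   -0.04  0.84  1.7 ]
yellow 0.14 [35.1, -2.9, -142.8] [0.1, 0.0, -0.5]
```

Emit:
{"name": "drive_tool", "arguments": {
  "series": [
    [10, -2, -40, 0, 0, 0, 85],
    [20, -2.9, -80, 0, 0, -0.5, 85],
    [30, -2.9, -118, 0, 0, -0.5, 85],
    [35, -2.9, -138, 0, 0, -0.5, 85],
    [35, -2.9, -142, 0, 0, -0.5, 85]
  ]
}}

```text
clock: 10.2
tcp_pos: [0.5668, -0.1906, 0.1378]
orientation: [-1.573, -0.084, 0.088]
contact_force: [-0.7, -0.1, -0.7]
grip_width: 0.085
```

Emit:
{"name": "drive_tool", "arguments": {
  "series": [
    [0, 0, 0, 0, 0, 0, 85],
    [0, 0, 0, 0, 0, 0, 85]
  ]
}}

```text
clock: 10.4
tcp_pos: [0.5657, -0.1893, 0.1363]
orientation: [-1.571, -0.082, 0.091]
contact_force: [-0.1, 0.8, 0.3]
grip_width: 0.085
```

```bash
python3 d.py yellow .034
```

```text
t 10.4 tcp [ 0.5657 -0.1893  0.1363] F [-0.1  0.8  0.3] w 0.085 j [ 0.09  0.43  0.16  1.83 -0.08  0.89  1.97]
yellow 0.034 [3.0, 102.3, 1.2] [0.1, -0.2, -0.3]
```

Emit:
{"name": "drive_tool", "arguments": {
  "series": [
    [3, 30, 1.2, 0.1, -0.2, -0.3, 85],
    [3, 60, 1.2, 0.1, -0.2, -0.3, 85],
    [3, 82, 1.2, 0.1, -0.2, -0.3, 85],
    [3, 84, 1.2, 0.1, -0.2, -0.3, 85],
    [3, 84, 1.2, 0.1, -0.2, -0.3, 85]
  ]
}}

```text
clock: 10.9
tcp_pos: [0.5678, -0.1867, 0.0521]
orientation: [-1.568, -0.089, 0.091]
contact_force: [0.5, -0.2, 0.8]
grip_width: 0.0847
```

```bash
python3 d.py yellow .034
```

```text
t 10.9 tcp [ 0.5678 -0.1867  0.0521] F [ 0.5 -0.2  0.8] w 0.0847 j [ 0.11  0.55  0.14  1.88 -0.11  0.73  2.  ]
yellow 0.034 [0.1, 18.1, -1.3] [-0.0, 0.1, -0.1]
```

Emit:
{"name": "drive_tool", "arguments": {
  "series": [
    [0, 10, -1.3, 0, 0, 0, 85],
    [0, 18, -1.3, 0, 0, 0, 85],
    [0, 18, -1.3, 0, 0, 0, 85],
    [0, 18, -1.3, 0, 0, 0, 60],
    [0, 18, -1.3, 0, 0, 0, 40]
  ]
}}

```text
clock: 11.4
tcp_pos: [0.5682, -0.1882, 0.0345]
orientation: [-1.569, -0.09, 0.091]
contact_force: [-0.8, 0.9, 0.3]
grip_width: 0.059
```

Emit:
{"name": "drive_tool", "arguments": {
  "series": [
    [0, 0, 0, 0, 0, 0, 20],
    [0, 0, 0, 0, 0, 0, 10],
    [0, 0, 0, 0, 0, 0, 10],
    [0, 0, 0, 0, 0, 0, 10],
    [0, 0, 0, 0, 0, 0, 10]
  ]
}}

```text
clock: 11.9
tcp_pos: [0.5686, -0.1884, 0.0352]
orientation: [-1.569, -0.09, 0.09]
contact_force: [-1.1, -0.0, 6.0]
grip_width: 0.0293
```

Emit:
{"name": "drive_tool", "arguments": {
  "series": [
    [0, -8, 0, 0, 0, 0, 10],
    [0, -25, 0, 0, 0, 0, 10],
    [0, -50, 0, 0, 0, 0, 10],
    [0, -60, 0, 0, 0, 0, 10],
    [0, -60, 0, 0, 0, 0, 10]
  ]
}}

```text
clock: 12.4
tcp_pos: [0.5697, -0.1887, 0.0967]
orientation: [-1.57, -0.093, 0.088]
contact_force: [-0.1, -0.5, -2.4]
grip_width: 0.0292
```

```bash
cat > pic.py <<'E'
import sys
from h import *
n,k=sys.argv[1:]
t=cam("top");s=cam("scene")
if k=="r": a=cv2.resize(t["frame"][100:320,340:480],(382,560)); b=cv2.resize(s["frame"][60:280,120:260],(382,560))
else: a=cv2.resize(t["frame"][130:350,100:240],(382,560)); b=cv2.resize(s["frame"][100:320,360:500],(382,560))
cv2.imwrite(f"pics/{n}.png",np.hstack([a,b]))
E
python3 pic.py b1 r; python3 d.py yellow .14 w3 .14
```

```text
t 12.5 tcp [ 0.5682 -0.1882  0.0946] F [-0.5  0.7 -1.9] w 0.0292 j [ 0.1   0.49  0.15  1.85 -0.1   0.81  1.99]
yellow 0.14 [-0.2, -45.4, 0.2] [-0.0, 0.1, -0.0]
w3 0.14 [-29.1, -45.3, 382.0] [-0.0, -5.2, -0.0]
```

View pics/b1.png

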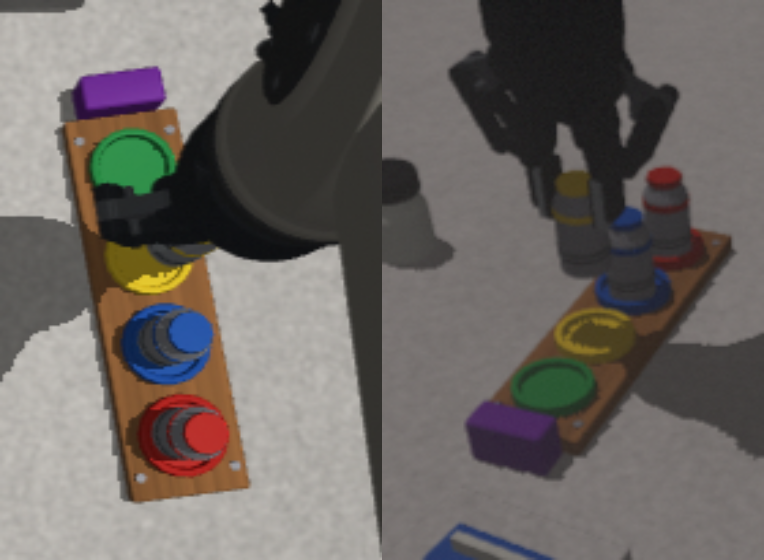

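Yellow is held upright and its seat is empty. I carry it to w3.

Emit:
{"name": "drive_tool", "arguments": {
  "series": [
    [0, -20, 6, 0, -0.5, 0, 10],
    [-2, -38, 30, 0, -1, 0, 10],
    [-5, -45, 68, 0, -1.5, 0, 10],
    [-8, -45, 110, 0, -2, 0, 10],
    [-11, -45, 152, 0, -2.5, 0, 10]
  ]
}}

```text
clock: 13.0
tcp_pos: [0.5387, -0.0372, 0.1386]
orientation: [-1.567, -0.123, 0.126]
contact_force: [0.8, 0.1, -2.5]
grip_width: 0.0296
```

```bash
python3 d.py w3 .14
```

```text
t 13.0 tcp [ 0.5387 -0.0372  0.1386] F [ 0.8  0.1 -2.5] w 0.0296 j [-0.14  0.34  0.11  1.95 -0.05  0.85  1.73]
w3 0.14 [-7.1, -1.3, 229.2] [-0.0, -2.7, -0.1]
```

Emit:
{"name": "drive_tool", "arguments": {
  "series": [
    [-2, -1, 43, 0, -0.5, 0, 10],
    [-3, -1, 87, 0, -1, 0, 10],
    [-5, -1, 131, 0, -1.5, 0, 10],
    [-6, -1, 174, 0, -2, 0, 10],
    [-7, -1, 208, 0, -2.7, 0, 10]
  ]
}}

```text
clock: 13.5
tcp_pos: [0.4972, 0.1697, 0.1384]
orientation: [-1.564, -0.16, 0.167]
contact_force: [0.9, 0.3, -2.1]
grip_width: 0.0294
```

```bash
python3 d.py w3 .14
```

```text
t 13.5 tcp [0.4972 0.1697 0.1384] F [ 0.9  0.3 -2.1] w 0.0294 j [-0.46  0.32  0.02  1.98 -0.01  0.84  1.34]
w3 0.14 [2.1, -1.5, 18.2] [-0.0, 0.1, -0.2]
```

Emit:
{"name": "drive_tool", "arguments": {
  "series": [
    [1, 0, 13, 0, 0, 0, 10],
    [2, 0, 18, 0, 0, 0, 10],
    [2, 0, 18.2, 0, 0, -0.2, 10],
    [2, 0, 18.2, 0, 0, -0.2, 10]
  ]
}}

```text
clock: 13.9
tcp_pos: [0.4957, 0.1857, 0.138]
orientation: [-1.565, -0.16, 0.162]
contact_force: [0.6, -0.2, -1.9]
grip_width: 0.0296
```

```bash
python3 pic.py b2 c; python3 d.py w3 .042
```

```text
t 14.0 tcp [0.4959 0.1859 0.1383] F [ 0.1 -0.1 -1.8] w 0.0297 j [-0.49  0.33  0.01  1.97 -0.01  0.84  1.31]
w3 0.042 [0.2, 96.3, 2.1] [-0.0, -0.1, -0.0]
```

View pics/b2.png

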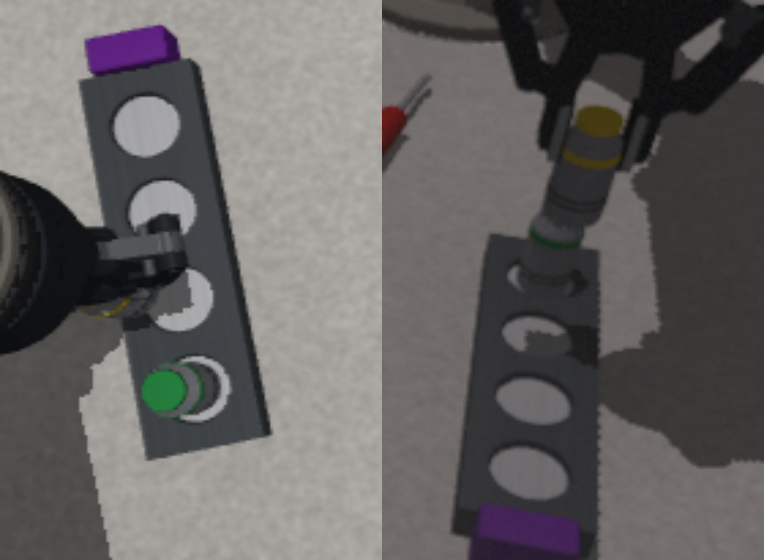

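Yellow is upright above w3, and green stands in w4 with its cap at (165,390). Lowering.

Emit:
{"name": "drive_tool", "arguments": {
  "series": [
    [0, 25, 2.1, 0, 0, 0, 10],
    [0, 55, 2.1, 0, 0, 0, 10],
    [0, 82, 2.1, 0, 0, 0, 10],
    [0, 94, 2.1, 0, 0, 0, 10],
    [0, 95, 2.1, 0, 0, 0, 10]
  ]
}}

```text
clock: 14.5
tcp_pos: [0.4946, 0.1866, 0.0421]
orientation: [-1.566, -0.157, 0.163]
contact_force: [0.4, -0.4, -1.0]
grip_width: 0.0292
```

Emit:
{"name": "drive_tool", "arguments": {
  "series": [
    [0, 1, 0, 0, 0, 0, 10],
    [0, 1, 0, 0, 0, 0, 10]
  ]
}}

```text
clock: 14.7
tcp_pos: [0.4955, 0.1866, 0.0421]
orientation: [-1.566, -0.158, 0.161]
contact_force: [0.9, -0.5, -1.9]
grip_width: 0.0293
```

```bash
python3 d.py w3 .035
```

```text
t 14.7 tcp [0.4955 0.1866 0.0421] F [ 0.9 -0.5 -1.9] w 0.0293 j [-0.49  0.47  0.01  2.04 -0.01  0.64  1.3 ]
w3 0.035 [0.3, 7.1, 1.4] [0.0, -0.2, -0.1]
```

Emit:
{"name": "drive_tool", "arguments": {
  "series": [
    [0.3, 2.5, 1.4, 0, 0, 0, 10],
    [0.3, 5, 1.4, 0, 0, 0, 10],
    [0.3, 6.5, 1.4, 0, 0, 0, 10],
    [0.3, 6.5, 1.4, 0, 0, 0, 10],
    [0.3, 7.2, 1.4, 0, 0, 0, 10]
  ]
}}

```text
clock: 15.2
tcp_pos: [0.4956, 0.188, 0.0352]
orientation: [-1.566, -0.158, 0.161]
contact_force: [-1.8, -0.9, 7.9]
grip_width: 0.0296
```

Emit:
{"name": "drive_tool", "arguments": {
  "series": [
    [0, 0.4, 0, 0, 0, 0, 10],
    [0, 0.4, 0, 0, 0, 0, 10]
  ]
}}

```text
clock: 15.4
tcp_pos: [0.4957, 0.188, 0.0352]
orientation: [-1.566, -0.158, 0.161]
contact_force: [-2.5, -1.0, 5.2]
grip_width: 0.0296
```

Down on the floor at the expected height, so I release it.

Emit:
{"name": "drive_tool", "arguments": {
  "series": [
    [0, 0, 0, 0, 0, 0, 36],
    [0, 0, 0, 0, 0, 0, 45],
    [0, 0, 0, 0, 0, 0, 70],
    [0, 0, 0, 0, 0, 0, 85],
    [0, 0, 0, 0, 0, 0, 85]
  ]
}}

```text
clock: 15.9
tcp_pos: [0.4957, 0.188, 0.0351]
orientation: [-1.566, -0.158, 0.161]
contact_force: [0.1, 0.3, -0.1]
grip_width: 0.0846
```

Emit:
{"name": "drive_tool", "arguments": {
  "series": [
    [0, -25, 0, 0, 0, 0, 85],
    [0, -60, 0, 0, 0, 0, 85],
    [0, -95, 0, 0, 0, 0, 85],
    [0, -105, 0, 0, 0, 0, 85],
    [0, -105, 0, 0, 0, 0, 85]
  ]
}}

```text
clock: 16.4
tcp_pos: [0.497, 0.1886, 0.1417]
orientation: [-1.565, -0.161, 0.158]
contact_force: [-0.5, 0.4, -1.4]
grip_width: 0.0849
```

```bash
python3 d.py blue .14
```

```text
t 16.4 tcp [0.497  0.1886 0.1417] F [-0.5  0.4 -1.4] w 0.0849 j [-0.49  0.32  0.02  1.97 -0.01  0.85  1.3 ]
blue 0.14 [-60.5, 1.5, -378.7] [-0.0, 5.1, 0.1]
```

Emit:
{"name": "drive_tool", "arguments": {
  "series": [
    [-7, 0, -45, 0, 1, 0, 85],
    [-14, 0, -92, 0, 2, 0, 85],
    [-21, 0, -140, 0, 3, 0, 85],
    [-29, 0, -188, 0, 4, 0, 85],
    [-37, 0, -236, 0, 5.1, 0, 85]
  ]
}}

```text
clock: 16.9
tcp_pos: [0.5069, -0.0518, 0.1398]
orientation: [-1.568, -0.088, 0.09]
contact_force: [-0.1, -0.1, 0.3]
grip_width: 0.0852
```

```bash
python3 d.py blue .14
```

```text
t 16.9 tcp [ 0.5069 -0.0518  0.1398] F [-0.1 -0.1  0.3] w 0.0852 j [-0.13  0.29  0.14  2.02 -0.05  0.83  1.72]
blue 0.14 [-9.1, -0.2, -142.6] [-0.0, -0.0, -0.0]
```

Emit:
{"name": "drive_tool", "arguments": {
  "series": [
    [-3, 0, -42, 0, 0, 0, 85],
    [-6, 0, -84, 0, 0, 0, 85],
    [-8, 0, -120, 0, 0, 0, 85],
    [-9, 0, -138, 0, 0, 0, 85],
    [-9, 0, -142, 0, 0, 0, 85]
  ]
}}

```text
clock: 17.4
tcp_pos: [0.5125, -0.1967, 0.138]
orientation: [-1.569, -0.083, 0.089]
contact_force: [-0.2, 0.1, -0.9]
grip_width: 0.0855
```

Emit:
{"name": "drive_tool", "arguments": {
  "series": [
    [0, 0, 0, 0, 0, 0, 85],
    [0, 0, 0, 0, 0, 0, 85]
  ]
}}

```text
clock: 17.6
tcp_pos: [0.5118, -0.1952, 0.1369]
orientation: [-1.568, -0.082, 0.091]
contact_force: [-0.3, 0.1, -0.3]
grip_width: 0.0851
```

```bash
python3 d.py blue .034; python3 pic.py c0 c
```

```text
t 17.6 tcp [ 0.5118 -0.1952  0.1369] F [-0.3  0.1 -0.3] w 0.0851 j [ 0.1   0.36  0.19  1.94 -0.09  0.86  2.01]
blue 0.034 [2.9, 102.9, 0.4] [-0.1, -0.2, -0.3]
```

View pics/c0.png

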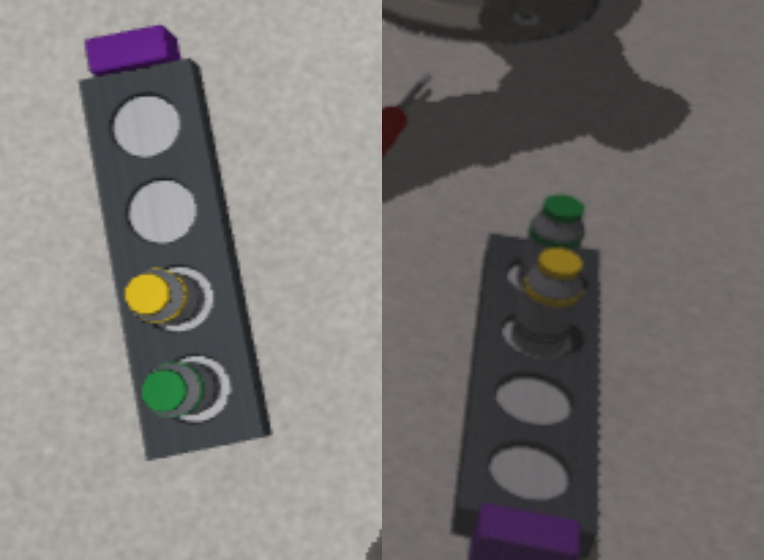

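Green and yellow stand in w4 and w3, caps at (165,390) and (148,294). Now down on blue.

Emit:
{"name": "drive_tool", "arguments": {
  "series": [
    [3, 30, 0.4, 0, -0.2, -0.3, 85],
    [3, 60, 0.4, 0, -0.2, -0.3, 85],
    [3, 82, 0.4, 0, -0.2, -0.3, 85],
    [3, 84, 0.4, 0, -0.2, -0.3, 85],
    [3, 84, 0.4, 0, -0.2, -0.3, 85]
  ]
}}

```text
clock: 18.2
tcp_pos: [0.515, -0.1934, 0.0535]
orientation: [-1.567, -0.091, 0.091]
contact_force: [-0.5, 0.1, 0.2]
grip_width: 0.0848
```

```bash
python3 d.py blue .034
```

```text
t 18.2 tcp [ 0.515  -0.1934  0.0535] F [-0.5  0.1  0.2] w 0.0848 j [ 0.12  0.48  0.16  1.99 -0.12  0.68  2.05]
blue 0.034 [-1.1, 19.5, -1.0] [-0.1, 0.1, -0.0]
```

Emit:
{"name": "drive_tool", "arguments": {
  "series": [
    [-1, 10, -1, 0, 0, 0, 85],
    [-1, 19, -1, 0, 0, 0, 85],
    [-1, 19, -1, 0, 0, 0, 85],
    [-1, 19, -1, 0, 0, 0, 60],
    [-1, 19, -1, 0, 0, 0, 40]
  ]
}}

```text
clock: 18.7
tcp_pos: [0.5144, -0.1945, 0.0348]
orientation: [-1.568, -0.091, 0.091]
contact_force: [-0.2, -0.0, -1.0]
grip_width: 0.0583
```

Emit:
{"name": "drive_tool", "arguments": {
  "series": [
    [0, 0, 0, 0, 0, 0, 20],
    [0, 0, 0, 0, 0, 0, 10],
    [0, 0, 0, 0, 0, 0, 10],
    [0, 0, 0, 0, 0, 0, 10],
    [0, 0, 0, 0, 0, 0, 10]
  ]
}}

```text
clock: 19.2
tcp_pos: [0.5148, -0.1948, 0.0355]
orientation: [-1.568, -0.092, 0.09]
contact_force: [-0.4, 0.3, 6.5]
grip_width: 0.0292
```

Emit:
{"name": "drive_tool", "arguments": {
  "series": [
    [0, -8, 0, 0, 0, 0, 10],
    [0, -25, 0, 0, 0, 0, 10],
    [0, -50, 0, 0, 0, 0, 10],
    [0, -60, 0, 0, 0, 0, 10],
    [0, -60, 0, 0, 0, 0, 10]
  ]
}}

```text
clock: 19.7
tcp_pos: [0.5158, -0.1951, 0.097]
orientation: [-1.569, -0.094, 0.087]
contact_force: [0.5, -0.8, -2.5]
grip_width: 0.0291
```

```bash
python3 pic.py c1 r; python3 d.py blue .14 w2 .14
```

```text
t 19.8 tcp [ 0.5143 -0.1946  0.095 ] F [-0.7 -0.2 -2.1] w 0.0292 j [ 0.11  0.42  0.18  1.97 -0.11  0.76  2.04]
blue 0.14 [-0.2, -45.0, 0.2] [-0.1, 0.1, 0.1]
w2 0.14 [83.6, -44.5, 387.6] [-0.1, -5.2, 0.1]
```

View pics/c1.png

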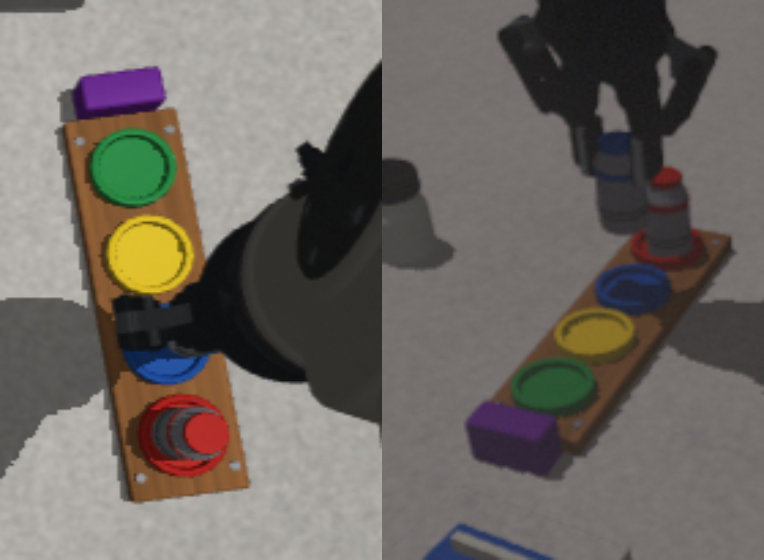

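Blue is held upright and red is untouched. I carry it to w2.

Emit:
{"name": "drive_tool", "arguments": {
  "series": [
    [2, -20, 8, 0, -0.5, 0, 10],
    [7, -38, 32, 0, -1, 0, 10],
    [15, -45, 70, 0, -1.5, 0, 10],
    [24, -45, 111, 0, -2, 0, 10],
    [33, -45, 152, 0, -2.5, 0, 10]
  ]
}}

```text
clock: 20.3
tcp_pos: [0.5288, -0.0386, 0.1393]
orientation: [-1.566, -0.124, 0.125]
contact_force: [0.8, -0.3, -1.8]
grip_width: 0.0293
```

```bash
python3 d.py w2 .14
```

```text
t 20.3 tcp [ 0.5288 -0.0386  0.1393] F [ 0.8 -0.3 -1.8] w 0.0293 j [-0.15  0.33  0.13  1.98 -0.06  0.84  1.74]
w2 0.14 [61.2, -0.4, 231.8] [-0.1, -2.7, -0.0]
```

Emit:
{"name": "drive_tool", "arguments": {
  "series": [
    [12, 0, 43, 0, -0.5, 0, 10],
    [24, 0, 87, 0, -1, 0, 10],
    [36, 0, 131, 0, -1.5, 0, 10],
    [48, 0, 174, 0, -2, 0, 10],
    [57, 0, 210, 0, -2.7, 0, 10]
  ]
}}

```text
clock: 20.8
tcp_pos: [0.5508, 0.1806, 0.138]
orientation: [-1.563, -0.162, 0.166]
contact_force: [-0.1, 0.9, -2.1]
grip_width: 0.0292
```

```bash
python3 d.py w2 .14
```

```text
t 20.8 tcp [0.5508 0.1806 0.138 ] F [-0.1  0.9 -2.1] w 0.0292 j [-0.46  0.4   0.05  1.86 -0.03  0.88  1.38]
w2 0.14 [5.7, -2.0, 18.6] [-0.1, 0.1, -0.1]
```

Emit:
{"name": "drive_tool", "arguments": {
  "series": [
    [4, 0, 13, 0, 0, 0, 10],
    [5.7, 0, 18, 0, 0, 0, 10],
    [5.7, 0, 18.6, 0, 0, 0, 10],
    [5.7, 0, 18.6, 0, 0, 0, 10]
  ]
}}

```text
clock: 21.2
tcp_pos: [0.5526, 0.1975, 0.1376]
orientation: [-1.565, -0.159, 0.164]
contact_force: [0.1, -0.3, -1.1]
grip_width: 0.029
```

```bash
python3 pic.py c2 c; python3 d.py w2 .042
```

```text
t 21.3 tcp [0.5528 0.1976 0.1379] F [-0.3  0.1 -1.3] w 0.0295 j [-0.49  0.41  0.05  1.84 -0.03  0.89  1.35]
w2 0.042 [0.5, 95.9, 2.3] [-0.0, -0.0, -0.2]
```

View pics/c2.png

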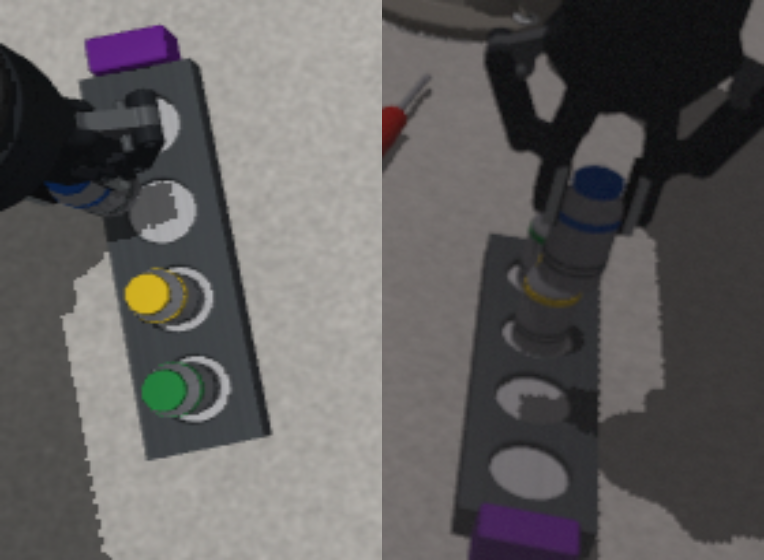

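Blue hangs upright above w2, cap at (598,182) in the scene zoom, and the placed pair are undisturbed. Lowering.

Emit:
{"name": "drive_tool", "arguments": {
  "series": [
    [0, 25, 2.3, 0, 0, 0, 10],
    [0, 55, 2.3, 0, 0, 0, 10],
    [0, 82, 2.3, 0, 0, 0, 10],
    [0, 94, 2.3, 0, 0, 0, 10],
    [0, 95, 2.3, 0, 0, 0, 10]
  ]
}}

```text
clock: 21.8
tcp_pos: [0.5511, 0.1984, 0.0417]
orientation: [-1.566, -0.156, 0.165]
contact_force: [-0.4, 0.6, -1.2]
grip_width: 0.0292
```

Emit:
{"name": "drive_tool", "arguments": {
  "series": [
    [0, 1, 0, 0, 0, 0, 10],
    [0, 1, 0, 0, 0, 0, 10]
  ]
}}

```text
clock: 22.0
tcp_pos: [0.552, 0.1983, 0.0418]
orientation: [-1.565, -0.157, 0.163]
contact_force: [0.4, -0.2, -1.4]
grip_width: 0.0292
```

```bash
python3 d.py w2 .0355
```

```text
t 22.0 tcp [0.552  0.1983 0.0418] F [ 0.4 -0.2 -1.4] w 0.0292 j [-0.48  0.54  0.04  1.9  -0.03  0.7   1.35]
w2 0.0355 [0.8, 6.3, 1.5] [0.0, -0.1, -0.2]
```

Emit:
{"name": "drive_tool", "arguments": {
  "series": [
    [0.8, 2.5, 1.5, 0, 0, 0, 10],
    [0.8, 4.5, 1.5, 0, 0, 0, 10],
    [0.8, 6, 1.5, 0, 0, 0, 10],
    [0.8, 6.3, 1.5, 0, 0, 0, 10],
    [0.8, 7, 1.5, 0, 0, 0, 10]
  ]
}}

```text
clock: 22.5
tcp_pos: [0.5527, 0.2001, 0.0355]
orientation: [-1.565, -0.157, 0.163]
contact_force: [-3.3, -1.5, 10.4]
grip_width: 0.0293
```

Emit:
{"name": "drive_tool", "arguments": {
  "series": [
    [0, 0.3, 0, 0, 0, 0, 10],
    [0, 0.3, 0, 0, 0, 0, 10]
  ]
}}

```text
clock: 22.7
tcp_pos: [0.5528, 0.2001, 0.0356]
orientation: [-1.565, -0.157, 0.162]
contact_force: [-1.1, -0.9, 4.5]
grip_width: 0.0296
```

Emit:
{"name": "drive_tool", "arguments": {
  "series": [
    [0, 0, 0, 0, 0, 0, 36],
    [0, 0, 0, 0, 0, 0, 45],
    [0, 0, 0, 0, 0, 0, 70],
    [0, 0, 0, 0, 0, 0, 85],
    [0, 0, 0, 0, 0, 0, 85]
  ]
}}

```text
clock: 23.2
tcp_pos: [0.5528, 0.2001, 0.0356]
orientation: [-1.565, -0.157, 0.162]
contact_force: [-0.4, 0.7, -0.3]
grip_width: 0.0847
```

Emit:
{"name": "drive_tool", "arguments": {
  "series": [
    [0, -25, 0, 0, 0, 0, 85],
    [0, -60, 0, 0, 0, 0, 85],
    [0, -95, 0, 0, 0, 0, 85],
    [0, -105, 0, 0, 0, 0, 85],
    [0, -105, 0, 0, 0, 0, 85]
  ]
}}

```text
clock: 23.7
tcp_pos: [0.5543, 0.2007, 0.1422]
orientation: [-1.564, -0.16, 0.16]
contact_force: [-0.2, -0.6, -0.5]
grip_width: 0.085
```

```bash
python3 d.py red .14
```

```text
t 23.7 tcp [0.5543 0.2007 0.1422] F [-0.2 -0.6 -0.5] w 0.085 j [-0.49  0.41  0.05  1.83 -0.03  0.9   1.35]
red 0.14 [-177.2, 1.9, -372.6] [-0.1, 5.1, -0.0]
```

Emit:
{"name": "drive_tool", "arguments": {
  "series": [
    [-20, 0, -42, 0, 1, 0, 85],
    [-41, 0, -86, 0, 2, 0, 85],
    [-62, 0, -130, 0, 3, 0, 85],
    [-84, 0, -176, 0, 4, 0, 85],
    [-105, 0, -220, 0, 5.1, 0, 85]
  ]
}}

```text
clock: 24.2
tcp_pos: [0.4939, -0.0378, 0.1403]
orientation: [-1.568, -0.087, 0.092]
contact_force: [1.3, -0.8, -0.8]
grip_width: 0.0851
```

```bash
python3 d.py red .14
```

```text
t 24.2 tcp [ 0.4939 -0.0378  0.1403] F [ 1.3 -0.8 -0.8] w 0.0851 j [-0.17  0.27  0.14  2.05 -0.05  0.82  1.69]
red 0.14 [-56.1, 0.4, -156.9] [-0.1, 0.0, -0.2]
```

Emit:
{"name": "drive_tool", "arguments": {
  "series": [
    [-15, 0, -42, 0, 0, 0, 85],
    [-31, 0, -86, 0, 0, 0, 85],
    [-46, 0, -128, 0, 0, 0, 85],
    [-54, 0, -150, 0, 0, 0, 85],
    [-56, 0, -156.5, 0, 0, 0, 85]
  ]
}}

```text
clock: 24.7
tcp_pos: [0.4537, -0.2025, 0.1389]
orientation: [-1.569, -0.081, 0.09]
contact_force: [-0.2, -0.8, 0.8]
grip_width: 0.0848
```

Emit:
{"name": "drive_tool", "arguments": {
  "series": [
    [0, 0, 0, 0, 0, 0, 85],
    [0, 0, 0, 0, 0, 0, 85]
  ]
}}

```text
clock: 24.9
tcp_pos: [0.4533, -0.2011, 0.1379]
orientation: [-1.568, -0.08, 0.092]
contact_force: [-0.5, 0.3, 0.3]
grip_width: 0.0849
```

```bash
python3 d.py red .034
```

```text
t 24.9 tcp [ 0.4533 -0.2011  0.1379] F [-0.5  0.3  0.3] w 0.0849 j [ 0.1   0.28  0.23  2.06 -0.08  0.82  2.06]
red 0.034 [3.6, 103.9, 0.6] [-0.1, -0.2, -0.4]
```

Emit:
{"name": "drive_tool", "arguments": {
  "series": [
    [3.5, 30, 0.6, 0, -0.2, -0.4, 85],
    [3.5, 60, 0.6, 0, -0.2, -0.4, 85],
    [3.5, 82, 0.6, 0, -0.2, -0.4, 85],
    [3.5, 85, 0.6, 0, -0.2, -0.4, 85],
    [3.5, 85, 0.6, 0, -0.2, -0.4, 85]
  ]
}}

```text
clock: 25.4
tcp_pos: [0.4562, -0.1987, 0.0525]
orientation: [-1.566, -0.089, 0.092]
contact_force: [-0.4, -0.6, 0.3]
grip_width: 0.085
```

```bash
python3 d.py red .034
```

```text
t 25.4 tcp [ 0.4562 -0.1987  0.0525] F [-0.4 -0.6  0.3] w 0.085 j [ 0.13  0.42  0.19  2.11 -0.14  0.62  2.1 ]
red 0.034 [-0.3, 18.5, -1.4] [-0.2, 0.1, -0.1]
```

Emit:
{"name": "drive_tool", "arguments": {
  "series": [
    [0, 10, -1.4, 0, 0, 0, 85],
    [0, 18, -1.4, 0, 0, 0, 85],
    [0, 18, -1.4, 0, 0, 0, 85],
    [0, 18, -1.4, 0, 0, 0, 60],
    [0, 18, -1.4, 0, 0, 0, 40]
  ]
}}

```text
clock: 25.9
tcp_pos: [0.4565, -0.2001, 0.0348]
orientation: [-1.566, -0.089, 0.092]
contact_force: [-0.3, 0.0, 0.9]
grip_width: 0.0585
```

Emit:
{"name": "drive_tool", "arguments": {
  "series": [
    [0, 0, 0, 0, 0, 0, 20],
    [0, 0, 0, 0, 0, 0, 10],
    [0, 0, 0, 0, 0, 0, 10],
    [0, 0, 0, 0, 0, 0, 10],
    [0, 0, 0, 0, 0, 0, 10]
  ]
}}

```text
clock: 26.4
tcp_pos: [0.4569, -0.2004, 0.0355]
orientation: [-1.567, -0.09, 0.091]
contact_force: [-0.6, -0.1, 5.2]
grip_width: 0.0295
```

Emit:
{"name": "drive_tool", "arguments": {
  "series": [
    [0, -8, 0, 0, 0, 0, 10],
    [0, -25, 0, 0, 0, 0, 10],
    [0, -50, 0, 0, 0, 0, 10],
    [0, -60, 0, 0, 0, 0, 10],
    [0, -60, 0, 0, 0, 0, 10]
  ]
}}

```text
clock: 26.9
tcp_pos: [0.458, -0.2009, 0.0969]
orientation: [-1.568, -0.092, 0.088]
contact_force: [-0.4, -0.6, -1.9]
grip_width: 0.0296
```

```bash
python3 pic.py e1 r; python3 d.py red .14 w1 .14
```

```text
t 27.0 tcp [ 0.4566 -0.2003  0.0951] F [-0.5  0.3 -2.2] w 0.0292 j [ 0.11  0.35  0.21  2.09 -0.11  0.72  2.09]
red 0.14 [-0.6, -44.9, 0.5] [-0.1, 0.1, -0.0]
w1 0.14 [198.8, -44.1, 392.1] [-0.1, -5.2, -0.0]
```

View pics/e1.png

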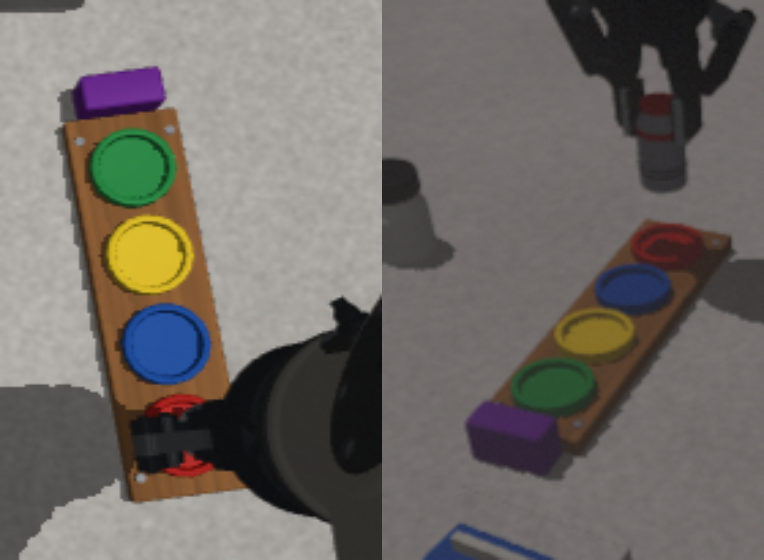

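Red is held and all the seats are empty. I carry it to w1.

Emit:
{"name": "drive_tool", "arguments": {
  "series": [
    [6, -20, 12, 0, -0.5, 0, 10],
    [20, -38, 39, 0, -1, 0, 10],
    [38, -45, 75, 0, -1.5, 0, 10],
    [57, -45, 112, 0, -2, 0, 10],
    [76, -45, 150, 0, -2.5, 0, 10]
  ]
}}

```text
clock: 27.5
tcp_pos: [0.5146, -0.0413, 0.1395]
orientation: [-1.565, -0.123, 0.126]
contact_force: [0.4, -1.0, -2.4]
grip_width: 0.0295
```

```bash
python3 d.py w1 .14
```

```text
t 27.5 tcp [ 0.5146 -0.0413  0.1395] F [ 0.4 -1.  -2.4] w 0.0295 j [-0.16  0.31  0.15  2.01 -0.06  0.83  1.75]
w1 0.14 [133.2, -0.1, 235.3] [-0.2, -2.7, -0.1]
```

Emit:
{"name": "drive_tool", "arguments": {
  "series": [
    [22, 0, 40, 0, -0.5, 0, 10],
    [45, 0, 80, 0, -1, 0, 10],
    [68, 0, 121, 0, -1.5, 0, 10],
    [91, 0, 162, 0, -2, 0, 10],
    [114, 0, 202, 0, -2.7, 0, 10]
  ]
}}

```text
clock: 28.0
tcp_pos: [0.5947, 0.1779, 0.138]
orientation: [-1.563, -0.158, 0.166]
contact_force: [0.9, 0.1, -1.6]
grip_width: 0.0294
```

```bash
python3 d.py w1 .14
```

```text
t 28.0 tcp [0.5947 0.1779 0.138 ] F [ 0.9  0.1 -1.6] w 0.0294 j [-0.45  0.47  0.08  1.76 -0.05  0.92  1.43]
w1 0.14 [21.0, -2.0, 30.4] [-0.1, 0.0, -0.3]
```

Emit:
{"name": "drive_tool", "arguments": {
  "series": [
    [14, 0, 20, 0, 0, 0, 10],
    [20, 0, 29, 0, 0, -0.2, 10],
    [21, 0, 30.5, 0, 0, -0.2, 10],
    [21, 0, 30.5, 0, 0, -0.2, 10],
    [21, 0, 30.5, 0, 0, -0.2, 10]
  ]
}}

```text
clock: 28.5
tcp_pos: [0.6088, 0.2095, 0.1377]
orientation: [-1.564, -0.158, 0.162]
contact_force: [0.5, -0.1, -2.5]
grip_width: 0.0293
```

```bash
python3 pic.py e2 c; python3 d.py w1 .042
```

```text
t 28.6 tcp [0.609  0.21   0.1381] F [-0.4  0.1 -1.8] w 0.0292 j [-0.48  0.5   0.08  1.7  -0.05  0.94  1.39]
w1 0.042 [0.5, 96.1, 1.8] [-0.1, -0.1, -0.1]
```

View pics/e2.png

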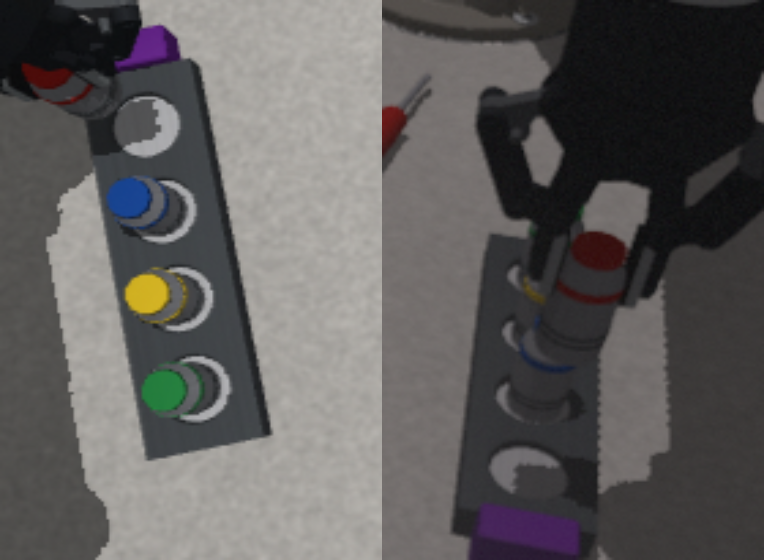

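Red is upright above w1. Blue, yellow and green stand in order, caps at (130,197), (148,294) and (165,390). Lowering.

Emit:
{"name": "drive_tool", "arguments": {
  "series": [
    [0, 25, 1.8, 0, 0, 0, 10],
    [0, 55, 1.8, 0, 0, 0, 10],
    [0, 82, 1.8, 0, 0, 0, 10],
    [0, 94, 1.8, 0, 0, 0, 10],
    [0, 95, 1.8, 0, 0, 0, 10]
  ]
}}

```text
clock: 29.1
tcp_pos: [0.6074, 0.2108, 0.0417]
orientation: [-1.564, -0.156, 0.163]
contact_force: [0.1, 0.2, -1.6]
grip_width: 0.0292
```

Emit:
{"name": "drive_tool", "arguments": {
  "series": [
    [0, 1, 0, 0, 0, 0, 10],
    [0, 1, 0, 0, 0, 0, 10]
  ]
}}

```text
clock: 29.3
tcp_pos: [0.6082, 0.2108, 0.0419]
orientation: [-1.564, -0.157, 0.161]
contact_force: [-0.3, 0.3, -1.4]
grip_width: 0.0293
```

```bash
python3 d.py w1 .0355
```

```text
t 29.3 tcp [0.6082 0.2108 0.0419] F [-0.3  0.3 -1.4] w 0.0293 j [-0.48  0.62  0.06  1.76 -0.06  0.77  1.39]
w1 0.0355 [1.1, 6.4, 1.0] [-0.1, -0.2, -0.1]
```

Emit:
{"name": "drive_tool", "arguments": {
  "series": [
    [1, 2.5, 1, 0, 0, 0, 10],
    [1, 4.5, 1, 0, 0, 0, 10],
    [1, 6, 1, 0, 0, 0, 10],
    [1, 6.4, 1, 0, 0, 0, 10],
    [1, 7, 1, 0, 0, 0, 10]
  ]
}}

```text
clock: 29.8
tcp_pos: [0.6093, 0.2121, 0.0356]
orientation: [-1.564, -0.157, 0.161]
contact_force: [-2.6, -0.1, 7.3]
grip_width: 0.0294
```

Emit:
{"name": "drive_tool", "arguments": {
  "series": [
    [0, 0.3, 0, 0, 0, 0, 10],
    [0, 0.3, 0, 0, 0, 0, 10]
  ]
}}

```text
clock: 30.0
tcp_pos: [0.6093, 0.2121, 0.0356]
orientation: [-1.564, -0.158, 0.161]
contact_force: [-1.9, -1.3, 3.4]
grip_width: 0.0291
```

Emit:
{"name": "drive_tool", "arguments": {
  "series": [
    [0, 0, 0, 0, 0, 0, 36],
    [0, 0, 0, 0, 0, 0, 45],
    [0, 0, 0, 0, 0, 0, 70],
    [0, 0, 0, 0, 0, 0, 85],
    [0, 0, 0, 0, 0, 0, 85]
  ]
}}

```text
clock: 30.5
tcp_pos: [0.6093, 0.2122, 0.0356]
orientation: [-1.564, -0.158, 0.161]
contact_force: [0.2, -0.3, 1.6]
grip_width: 0.0845
```

Emit:
{"name": "drive_tool", "arguments": {
  "series": [
    [0, -25, 0, 0, 0, 0, 85],
    [0, -60, 0, 0, 0, 0, 85],
    [0, -95, 0, 0, 0, 0, 85],
    [0, -130, 0, 0, 0, 0, 85],
    [0, -150, 0, 0, 0, 0, 85]
  ]
}}

```text
clock: 31.0
tcp_pos: [0.6109, 0.2123, 0.1889]
orientation: [-1.562, -0.16, 0.158]
contact_force: [-0.5, 0.6, -0.2]
grip_width: 0.085
```

Emit:
{"name": "drive_tool", "arguments": {
  "series": [
    [0, 0, 40, 0, 0, 0, 85],
    [0, 0, 80, 0, 0, 0, 85],
    [0, 0, 120, 0, 0, 0, 85],
    [0, 0, 140, 0, 0, 0, 85],
    [0, 0, 140, 0, 0, 0, 85]
  ]
}}

```text
clock: 31.5
tcp_pos: [0.5806, 0.3539, 0.1889]
orientation: [-1.56, -0.164, 0.163]
contact_force: [-0.7, -0.5, -0.3]
grip_width: 0.0851
```

```bash
python3 d.py w1 .18; python3 pic.py f1 c
python3 - <<'E'
from h import *
t=cam("top");s=cam("scene"); cv2.imwrite("pics/f_top.png",t["frame"]); cv2.imwrite("pics/f_scene.png",s["frame"])
E
```

```text
t 31.5 tcp [0.5806 0.3539 0.1889] F [-0.7 -0.5 -0.3] w 0.0851 j [-0.68  0.5   0.05  1.57 -0.03  1.07  1.17]
w1 0.18 [-1.7, 8.2, -144.8] [-0.2, 0.2, 0.1]
```

View pics/f1.png

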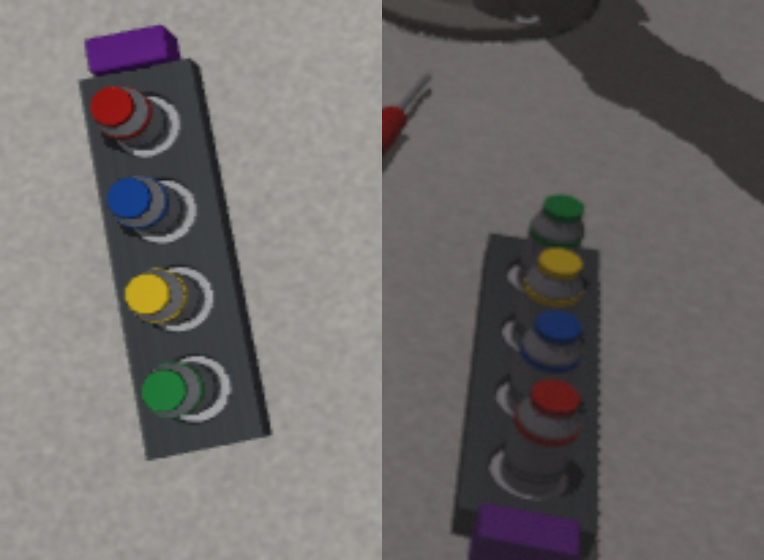

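View pics/f_top.png

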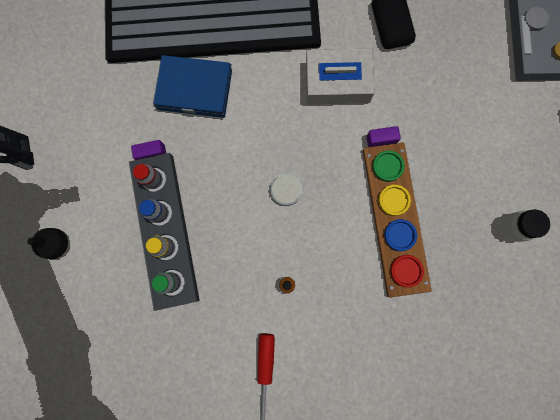

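All four stand in the carrier: red (144,173), blue (149,209), yellow (154,245) and green (161,283) in the top view. The dish (286,190) and bottle (287,285) have not moved. I measure the cap centres at 84 mm against the wells.

Run:
```python
from h import *
t=cv2.imread("pics/f_top.png"); T=cam("top");S=cam("scene")
W=dict(red=(.609,.212),blue=(.5525,.200),yellow=(.4955,.188),green=(.4387,.1763))
H={"green":(50,75),"yellow":(20,34),"blue":(105,122),"red":(0,6)}
a=np.radians(11.8); ex=np.array([np.cos(a),np.sin(a)]); ey=np.array([-ex[1],ex[0]])
for k,(lo,hi) in H.items():
    cs=[]
    for f in(T,S):
        hsv=cv2.cvtColor(f["frame"],cv2.COLOR_BGR2HSV); u=proj(f,[[*W[k],.084]])[0]
        reg=np.zeros(hsv.shape[:2],np.uint8); cv2.circle(reg,tuple(int(round(x)) for x in u),10,255,-1)
        m=cv2.inRange(hsv,(lo,100,30),(hi,255,255))&reg
        v=np.percentile(hsv[...,2][m>0],70); m=m&cv2.inRange(hsv[...,2],int(v*.85),255)
        n,l,st,ce=cv2.connectedComponentsWithStats(m); cs.append(ce[1+np.argmax(st[1:,4])])
    for f,c in((T,cs[0]),(S,cs[1])):
        e=ray(f,c,.084)[:2]-W[k]; print(k,"along/across mm",round(e@ex*1000,1),round(e@ey*1000,1),end="  ")
    print("tri",rays2(T,cs[0],S,cs[1]).round(4))
print({k:np.round(v,3) for k,v in r.get_obs().items() if k in("clock","qvel","contact_force")})
```

```text
green along/across mm 1.1 0.4  green along/across mm 2.2 0.5  tri [0.4397 0.1772 0.0833]
yellow along/across mm 0.4 0.0  yellow along/across mm 1.1 0.1  tri [0.4959 0.1882 0.0835]
blue along/across mm 0.5 0.1  blue along/across mm 1.3 0.3  tri [0.5531 0.2004 0.0834]
red along/across mm 0.1 -0.0  red along/across mm 1.1 0.1  tri [0.6093 0.2123 0.0832]
{'clock': np.float64(31.8), 'qvel': array([-0.001, -0.002, -0.008, -0.003,  0.   , -0.001, -0.   ]), 'contact_force': array([-0.148,  0.461, -0.465])}
```

```bash
python3 -c "
from bench import r
print(r.hand_in())"
```

```text
the job is handed in; nothing more can be done
None
```

I moved all four objectives into the carrier in reverse order and handed the job in at about 32 s. Counted from the violet tabs, the rack read green, yellow, blue, red, and the carrier now reads red, blue, yellow, green. Each one was lowered until the wrist felt the floor (about 7–10 N at first touch) and only then released.

**Position:** in the last images the cap centres lie within 2.2 mm of the well centres along the row and 0.5 mm across it, in both views.

**Height and tilt:** the cap tops measure 83–84 mm above the bench, which matches feet on the 18 mm floors. The caps sit over the wells to within those same few millimetres, so I see no tilt.

**Surroundings:** the dish and bottle are at the same pixels as at the start, and the arm is clear of everything.

**Disagreements:** the two cameras differ by about 1 mm along the row. The fingers read 29–30 mm on the 32 mm cylinders, though every grasp held. No check failed, and the hand-in gave no verdict.

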